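# Charge the bead mill with grinding balls

### The job

Swing the mill's cover right clear of its filling port by the bar knob on its pivot; it gives in one direction only, which differs from mill to mill, so feel for the way it turns. Then pour all eight grinding balls from the steel beaker into the port, stand the empty beaker upright on the bench again and leave the port open. Do not shift or topple the jar, the bottle and the tip box.

Things in the scene. Friction and masses are not known exactly. Their poses are not given: they have to be found in the camera images.
- mill: fixed white bead-mill block, 160 (x) x 260 (y) x 100 mm high, origin at the centre of its underside, z up; its flat top (deck) is 100 mm above the bench. Round filling port in the deck at x = 0, y = +55 mm; cover pivot at x = 0, y = -45 mm
- port (a point): centre of the filling port's mouth, at deck height: round hole 84 mm in diameter, 75 mm deep, flat floor 25 mm above the bench; axes as the mill's
- cover (a joint): angle of the steel swing cover about its vertical pivot, rad, counterclockwise from above positive. About 0: its disc covers the port; the port is fully clear from 0.95 either way, travel ends at 1.35. A hidden stop blocks one direction after about 0.1 rad of play; which one changes from start to start. The other way it turns with a light friction of 0.12 N m and stays where it is left
- cover_grip (a point): centre of the black bar knob on the pivot, 139 mm above the bench: bar 16 mm thick (point x), 64 mm long (point y, which points towards the cover disc) and 34 mm high, on a 40 mm round hub; turns with the cover
- cover_disc (a point): centre of the top face of the cover disc: 96 mm in diameter, 6 mm thick, 100 mm from the pivot, its top 108 mm above the bench; carried by a flat arm; swung open it overhangs the side of the block
- beaker_mid (a point): centre of the loose stainless beaker, half-way up (50 mm above its underside), z along its axis towards the mouth: 100 mm high, outer diameter 58 mm at the foot growing evenly to 68 mm at the rim, wall 3 mm, floor 4 mm; weighs 0.1 to 0.21 kg; no handle or spout
- jar: bystander: stout closed plastic jar 68 mm in diameter, 70 mm high, origin at the centre of its underside; it and the beaker may have changed places
- bottle: bystander: closed amber bottle 66 mm in diameter, 160 mm high, origin at the centre of its underside
- tipbox: bystander: grey and white pipette tip box 80 x 120 x 58 mm, origin at the centre of its underside
- ball0_center (a point): centre of a loose white ceramic grinding ball, 20 mm in diameter, 16 g; all eight start in the beaker, heaped about 40 mm deep
- ball1_center (a point): centre of a loose white ceramic grinding ball, 20 mm in diameter, 16 g; all eight start in the beaker, heaped about 40 mm deep
- ball2_center (a point): centre of a loose white ceramic grinding ball, 20 mm in diameter, 16 g; all eight start in the beaker, heaped about 40 mm deep
- ball3_center (a point): centre of a loose white ceramic grinding ball, 20 mm in diameter, 16 g; all eight start in the beaker, heaped about 40 mm deep
- ball4_center (a point): centre of a loose white ceramic grinding ball, 20 mm in diameter, 16 g; all eight start in the beaker, heaped about 40 mm deep
- ball5_center (a point): centre of a loose white ceramic grinding ball, 20 mm in diameter, 16 g; all eight start in the beaker, heaped about 40 mm deep
- ball6_center (a point): centre of a loose white ceramic grinding ball, 20 mm in diameter, 16 g; all eight start in the beaker, heaped about 40 mm deep
- ball7_center (a point): centre of a loose white ceramic grinding ball, 20 mm in diameter, 16 g; all eight start in the beaker, heaped about 40 mm deep

How it is judged:
On the way, in this order (a step that is already met when the one before it is completed fails the run):
1. the cover is swung clear of the port ((value of joint cover above 0.95 rad or value of joint cover below -0.95 rad)), for 0.2 s.
2. all eight balls are in the mill's port (horizontal distance between each of ball0_center, ball1_center, ball2_center, ball3_center, ball4_center, ball5_center, ball6_center, ball7_center and port below 0.042 m and height (world z) of ball0_center between 0.02 and 0.085 m and height (world z) of ball1_center between 0.02 and 0.085 m and height (world z) of ball2_center between 0.02 and 0.085 m and height (world z) of ball3_center between 0.02 and 0.085 m and height (world z) of ball4_center between 0.02 and 0.085 m and height (world z) of ball5_center between 0.02 and 0.085 m and height (world z) of ball6_center between 0.02 and 0.085 m and height (world z) of ball7_center between 0.02 and 0.085 m), for 0.2 s.
At the end, for the whole second after the job is handed in: all eight balls lie inside the port's hole (centres within 42 mm of its axis and below the deck), the cover is at least 0.95 rad from its closed position, and the beaker stands upright (within 0.1 rad) on the bench (all of step 2 and (value of joint cover above 0.95 rad or value of joint cover below -0.95 rad) and horizontal distance between beaker_mid and port above 0.08 m and angle between beaker_mid's own z axis and vertical below 0.1 rad and height (world z) of beaker_mid between 0.044 and 0.056 m); the robot touches nothing.
It fails at once if a bystander (jar, bottle, tip box) is shifted by more than 30 mm or tipped (distance of any of jar, bottle, tipbox from where it was at the start of the episode above 0.03 m or angle between any of jar, bottle, tipbox's own z axis and vertical above 0.3 rad).
It also fails if it takes over 72 s, if anything falls off the work surface, if the arm or the gripper's body presses on something with over 40 N, if the wrist force passes 120 N, or if a joint passes its speed limit or range.

### The arm

A 7-joint arm with a two-finger parallel gripper is mounted at the origin on the work surface. World frame = base frame: x ahead of the robot, y to its left, z up, the work surface at z = 0. Lengths are in m, angles in rad, forces in N, time in s.
With the tool pointing down it reaches from about 0.425 to 0.925 m from the base axis. Payload 6.8 kg.
Tool frame: the origin (TCP) lies on the mounting face of the last link; the fingertips stand 173 mm ahead of it and the grasp point (between the pads) lies 155 mm ahead of it; z points along the fingers, y is the line along which they close (so a half turn about z gives the same grasp; the last joint's range is limited). The gripper opens to 85 mm and grips with 20 to 120 N. Pads are 22 mm wide; open, the fingers measure 114 mm over their backs; the gripper's body (76 mm by 85 mm) begins 54 mm behind the grasp point. The pads swing forward as they close: fully open they stand 13 mm farther back than shut.
Start: joints at [1.122, 0.477, 0.022, 1.555, -0.011, 1.109, -0.083], TCP at [0.226, -0.636, 0.405] pointing down, gripper open.
Joint ranges: [-2.96, 2.96], [-0.34, 2.1], [-1.41, 1.46], [0.24, 2.44], [-1.37, 4.51], [0.17, 1.92], [-2.96, 2.96]. Speed limits (rad/s): [2.39, 2.39, 3.14, 3.14, 3.14, 3.14, 3.14].

### API

Orientations are given as a rotation vector (axis times angle).
In Python, from bench import r gives the robot as it stands.
- The arm moves only by the tool arm_command, never from a script. Its argument "plan" is a list of rows, each an object of numbers: "claw": the closure, from 0 (fully open) to 1 (shut); "tx", "ty", "tz": the shift along the tool's x, y, z in m; "ax", "ay", "az": the turn, a rotation vector about the tool's x, y, z in degrees. A call has exactly 10 rows; each row shifts and turns the commanded pose from where the row before left it, along the tool's axes as they then stand; what a row does not reach is not made up. A row lasts 1/12 s, in which the tool goes at most 41.7 mm and 7.16 degrees, less where a joint would pass 70% of its speed; a pose out of reach is approached as far as the arm can. A call is refused whole if a number of a shift passes 0.0417 or a number of a turn 7.16, either way. A call with a gripper value outside its range is refused whole. The fingers move at their own pace and stop on an object; "squeeze" is the grip in N (left out, the last holds). Time passes only in rows, so rows that do not move let the fingers close, or fill a call up. It gives the time, the measured TCP pose, the force, the opening and the grip force at its end, in the units of the state.
- r.get_obs(): the state, without advancing time (a new reading comes with each control period).
- r.grab_frame(name): name is "scene" or "side" or "wrist"; returns the picture (480x640x3 uint8, red, green, blue); there is no depth.
- r.camera_model(name): a dict with "fx", "fy", "cx", "cy" (pixels), "k1" (the pictures are not rectified: a ray, as slopes to the right and down, at radius r is drawn at 1 + k1 r^2 times it, then the intrinsics apply), "position" and "orientation" of the camera in the world; the wrist camera has in their place "tool_from_camera" (4x4, takes a point from camera to tool coordinates, whose origin is the TCP and whose axes are the flange's). Camera axes: x right, y up, looking along -z (the intrinsics and any distortion apply to the point x, -y, -z); pixel columns grow to the right and rows downward; lengths in m; the calibration is good to about 2 mm. A picture is of the moment at which its call begins: read the wrist's pose just before it. camera_model takes no time and is no camera call.
- r.hand_in(): hands the job in; it is judged then, once.
Trained networks look in the newest picture that a camera, given by its name, has taken for a name from the list of things; names that differ only in an ending like _2 or _b are one class to them, and where a whole thing is asked for, a point or a joint stands for the part that bears it (a point fixed in the world has none). Each returns a list of dicts, best first, with "confidence" (0 to 1); they miss things now and then, are a little off and sometimes report something else, mostly with a low value. They report only what shows in the picture. A call takes as long as a camera call.
- r.boxes_of(target, camera): "location" ([x, y, z] in m, in the coordinates of the camera as it stood for that picture, good to about 4 mm: the middle of the surface that is visible of it).
- r.tip_of(target, camera): "location" ([x, y, z] in m, in the coordinates of the camera as it stood for that picture, good to about 4 mm: a listed point, or the origin of a listed thing).
The state is a dict: "clock": time; "joints": joint angles; "qvel": joint speeds; "tau": joint torques, N m; "tcp_pos": TCP position; "orientation": TCP orientation; "contact_force": force on the tool from outside, world axes, zero at the start; "moment": the same for the moment, N m; "grip_width": finger opening in m; "gripper_force": force on a finger pad.
Only numpy, scipy, OpenCV 4.12 (cv2) and the standard library are available. Lean on these libraries where they do the work, as an engineer would, in place of code of your own. Each camera call takes 0.05 s, during which the arm holds its last target. There are 200 camera calls.

## Working session

There is one attempt and no reset: what is moved stays moved. The work goes in short steps, Python scripts to look and compute and a tool call to move; the robot and the scene stay as the last step left them, time stands still between calls to the robot, and variables do not carry over. Pictures are saved under pics/ and viewed, at most 13 in all, crops included, and the job is handed in when it is done.

Besides the shell and the picture viewer there is one more tool, called after "Call:" by a JSON object that holds its "fn" and its "kwargs", one argument or row to a line. arm_command: Moves the arm, as the interface text tells. Its arguments: {"type":"object","properties":{"plan":{"type":"array","items":{"type":"object","properties":{"claw":{"type":"number"},"tx":{"type":"number"},"ty":{"type":"number"},"tz":{"type":"number"},"ax":{"type":"number"},"ay":{"type":"number"},"az":{"type":"number"}}}},"squeeze":{"type":"number"}},"required":["plan"]}

```bash
ls; mkdir -p pics; cat > h.py <<'E'
import numpy as np, cv2
from scipy.spatial.transform import Rotation as R
from bench import r
def cam(name):
    m=r.camera_model(name)
    if 'position' in m:
        o=np.array(m['orientation']); Rm=R.from_rotvec(o).as_matrix() if o.size==3 else o.reshape(3,3)
        T=np.eye(4);T[:3,:3]=Rm;T[:3,3]=m['position']
    else:
        s=r.get_obs();W=np.eye(4);W[:3,:3]=R.from_rotvec(s['orientation']).as_matrix();W[:3,3]=s['tcp_pos']
        T=W@np.array(m['tool_from_camera'])
    return m,T
def find(names,name,f='tip_of'):
    for n in names:
        m,T=cam(name)
        for d in getattr(r,f)(n,name)[:2]:
            print(name,f,n,round(d['confidence'],2),(T@np.append(d['location'],1))[:3].round(4))
def shot(name,fn):
    im=r.grab_frame(name);cv2.imwrite('pics/'+fn,im[:,:,::-1]);return im
E
python3 - <<'E'
from h import *
s=r.get_obs();print({k:np.round(v,3) for k,v in s.items()})
print(r.camera_model('scene'));print(r.camera_model('wrist'))
N=['mill','port','cover_grip','cover_disc','beaker_mid','jar','bottle','tipbox']
for c in ('scene','side'):
    shot(c,c+'0.png'); find(N,c)
E
```

```text
pics
{'clock': np.float64(0.0), 'joints': array([ 1.122,  0.478,  0.022,  1.556, -0.011,  1.109, -0.083]), 'qvel': array([ 0.001, -0.   ,  0.001, -0.001,  0.   ,  0.   , -0.001]), 'tau': array([-1.0000e-03, -5.9644e+01,  1.6070e+00, -2.8119e+01,  1.2000e-02,
        9.0000e-03,  0.0000e+00]), 'tcp_pos': array([ 0.226, -0.636,  0.404]), 'orientation': array([-3.094e+00, -5.330e-01,  1.000e-03]), 'contact_force': array([-0.117, -0.07 , -0.175]), 'moment': array([-0.007,  0.004, -0.007]), 'gripper_force': np.float64(0.0), 'grip_width': np.float64(0.085)}
{'fx': 455.39694586167474, 'fy': 455.39694586167474, 'cx': 326.1940595667317, 'cy': 233.54414272815504, 'k1': -0.06748597342670462, 'position': array([ 1.18488202, -0.58522685,  0.79705739]), 'orientation': array([0.78957216, 0.36742282, 0.80262386])}
{'fx': 344.6901168288618, 'fy': 344.6901168288618, 'cx': 323.24277377896027, 'cy': 234.85093689629275, 'k1': -0.047339451078447954, 'tool_from_camera': array([[-7.35283476e-04,  9.53497737e-01,  3.01399278e-01,
         7.74264526e-02],
       [ 9.99999683e-01,  7.92844623e-04, -6.86541478
[... 433 characters left out ...]
sc 0.57 [ 0.5837 -0.0709  0.1047]
scene tip_of beaker_mid 0.92 [0.619  0.2868 0.0523]
scene tip_of jar 0.67 [ 4.624e-01  1.494e-01 -4.000e-04]
scene tip_of bottle 0.84 [ 0.6129 -0.454   0.0011]
scene tip_of tipbox 0.71 [0.758  0.1574 0.0015]
side tip_of mill 0.77 [ 0.5826 -0.1277  0.0022]
side tip_of cover_grip 0.91 [ 0.5845 -0.1713  0.1399]
side tip_of cover_grip 0.75 [ 0.4622  0.1524 -0.0014]
side tip_of cover_disc 0.66 [ 0.5826 -0.0748  0.1096]
side tip_of beaker_mid 0.74 [0.6134 0.2793 0.0509]
side tip_of beaker_mid 0.24 [ 0.4626  0.1537 -0.0023]
side tip_of jar 0.58 [ 0.4597  0.1535 -0.0064]
side tip_of bottle 0.94 [ 0.6133 -0.461   0.0023]
side tip_of tipbox 0.57 [0.7551 0.1501 0.0022]
```

View pics/scene0.png

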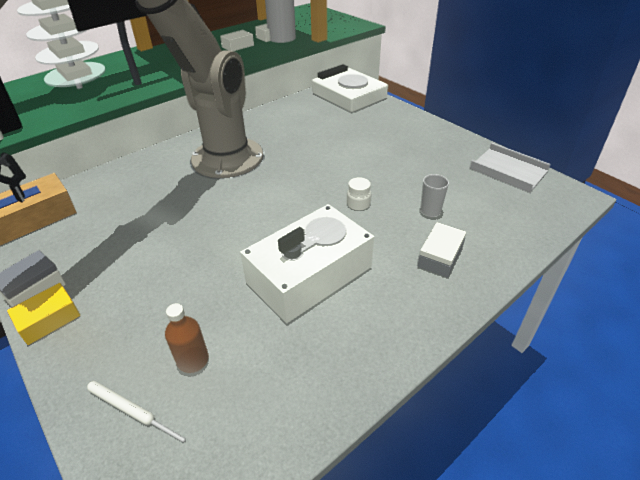

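View pics/side0.png

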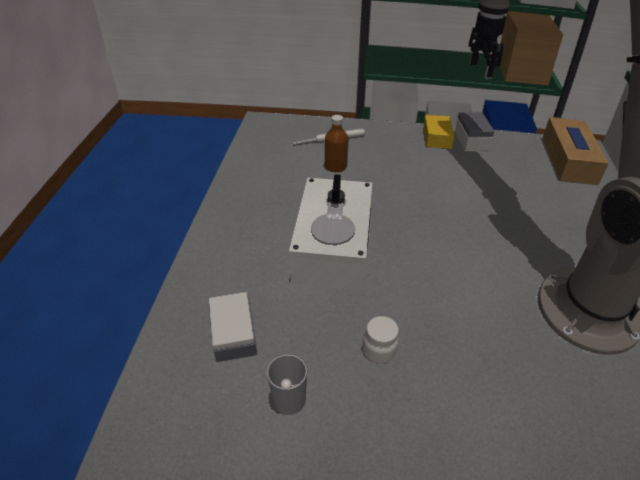

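The scene shows the cover over the port with the knob near pixel (290,240), the beaker at (434,195), the jar at (359,193), the box at (442,248) and the bottle at (187,340). The side view agrees and shows a ball inside the beaker at (287,384).

The positions match the given sizes: the mill is near (0.585,-0.128) with almost no yaw, and the grip is at about z 0.139. I'll turn the tool so it closes along world x, then move above the knob.

Call:
{"fn": "arm_command", "kwargs": {
  "plan": [
    {"claw": 0,"az": -7.05},
    {"claw": 0,"az": -7.05},
    {"claw": 0,"az": -7.05},
    {"claw": 0,"az": -7.05},
    {"claw": 0,"az": -7.05},
    {"claw": 0,"az": -7.05},
    {"claw": 0,"az": -7.05},
    {"claw": 0,"az": -7.05},
    {"claw": 0,"az": -7.05},
    {"claw": 0,"az": -7.05}
  ]
}}

```text
invalid input at $.plan[0]: expected keys claw, tx, ty, tz, ax, ay, az
```

Call:
{"fn": "arm_command", "kwargs": {
  "plan": [
    {"claw": 0,"ty": 0.018,"tx": 0.023},
    {"claw": 0,"ty": 0.018,"tx": 0.023},
    {"claw": 0,"ty": 0.018,"tx": 0.023},
    {"claw": 0,"ty": 0.018,"tx": 0.023},
    {"claw": 0,"ty": 0.018,"tx": 0.023},
    {"claw": 0,"ty": 0.018,"tx": 0.023},
    {"claw": 0,"ty": 0.018,"tx": 0.023},
    {"claw": 0,"ty": 0.018,"tx": 0.023},
    {"claw": 0,"ty": 0.018,"tx": 0.023},
    {"claw": 0,"ty": 0.018,"tx": 0.023}
  ]
}}

```text
invalid input at $.plan[0]: expected keys claw, tx, ty, tz, ax, ay, az
```

Call:
{"fn": "arm_command", "kwargs": {
  "plan": [
    {"claw": 0,"ty": 0.018,"tx": 0.023},
    {"claw": 0,"ty": 0.018,"tx": 0.023},
    {"claw": 0,"ty": 0.018,"tx": 0.023},
    {"claw": 0,"ty": 0.018,"tx": 0.023},
    {"claw": 0,"ty": 0.018,"tx": 0.023},
    {"claw": 0,"ty": 0.018,"tx": 0.023},
    {"claw": 0,"ty": 0.018,"tx": 0.023},
    {"claw": 0,"ty": 0.018,"tx": 0.023},
    {"claw": 0,"ty": 0.018,"tx": 0.023},
    {"claw": 0,"ty": 0.018,"tx": 0.023}
  ]
}}

```text
invalid input at $.plan[0]: expected keys claw, tx, ty, tz, ax, ay, az
```

```bash
python3 - <<'E'
from h import *
s=r.get_obs();print({k:np.round(s[k],4) for k in ('clock','joints','tcp_pos','orientation')})
shot('wrist','w1.png');find(['mill','port','cover_grip','cover_disc'],'wrist')
def ray(name,u,v,z):
    m,T=cam(name);K=np.array([[m['fx'],0,m['cx']],[0,m['fy'],m['cy']],[0,0,1]])
    p=cv2.undistortPoints(np.array([[[u,v]]],float),K,np.array([m['k1'],0,0,0.]))[0,0]
    d=T[:3,:3]@np.array([p[0],-p[1],-1]);o=T[:3,3];return o+d*(z-o[2])/d[2]
for q in [(327,208),(367,236),(249,254),(284,286)]: print('scene',ray('scene',*q,.1).round(4))
for q in [(311,180),(367,184),(296,247),(361,253)]: print('side',ray('side',*q,.1).round(4))
E
```

```text
{'clock': np.float64(0.9), 'joints': array([ 1.1219,  0.4769,  0.0224,  1.5554, -0.0115,  1.1093, -0.0831]), 'tcp_pos': array([ 0.2256, -0.6362,  0.4048]), 'orientation': array([3.096 , 0.5326, 0.    ])}
scene [ 0.5163 -0.0102  0.1   ]
scene [ 0.655  -0.0089  0.1   ]
scene [ 0.5262 -0.2463  0.1   ]
scene [ 0.6525 -0.2446  0.1   ]
side [ 0.653  -0.2496  0.1   ]
side [ 0.5158 -0.2515  0.1   ]
side [ 0.6507 -0.0127  0.1   ]
side [ 0.5144 -0.0125  0.1   ]
```

View pics/w1.png

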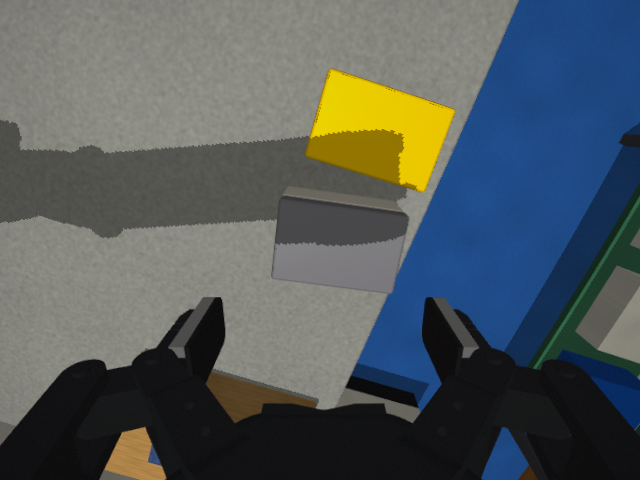

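The arm hasn't moved, so this wrist view shows only the bench clutter near the start. The mill's yaw is about 0 and its centre about (0.585,-0.130). I'll resend the moves with every key filled in.

Call:
{"fn": "arm_command", "kwargs": {
  "plan": [
    {"claw": 0,"tx": 0,"ty": 0,"tz": 0,"ax": 0,"ay": 0,"az": -7.05},
    {"claw": 0,"tx": 0,"ty": 0,"tz": 0,"ax": 0,"ay": 0,"az": -7.05},
    {"claw": 0,"tx": 0,"ty": 0,"tz": 0,"ax": 0,"ay": 0,"az": -7.05},
    {"claw": 0,"tx": 0,"ty": 0,"tz": 0,"ax": 0,"ay": 0,"az": -7.05},
    {"claw": 0,"tx": 0,"ty": 0,"tz": 0,"ax": 0,"ay": 0,"az": -7.05},
    {"claw": 0,"tx": 0,"ty": 0,"tz": 0,"ax": 0,"ay": 0,"az": -7.05},
    {"claw": 0,"tx": 0,"ty": 0,"tz": 0,"ax": 0,"ay": 0,"az": -7.05},
    {"claw": 0,"tx": 0,"ty": 0,"tz": 0,"ax": 0,"ay": 0,"az": -7.05},
    {"claw": 0,"tx": 0,"ty": 0,"tz": 0,"ax": 0,"ay": 0,"az": -7.05},
    {"claw": 0,"tx": 0,"ty": 0,"tz": 0,"ax": 0,"ay": 0,"az": -7.05}
  ]
}}

```text
clock: 1.98
tcp_pos: [0.2255, -0.6362, 0.4047]
orientation: [-2.214, -2.228, 0.0]
contact_force: [0.4, 0.1, -0.2]
grip_width: 0.0853
gripper_force: 0.0
```

Call:
{"fn": "arm_command", "kwargs": {
  "plan": [
    {"claw": 0,"tx": 0.023,"ty": 0.018,"tz": 0,"ax": 0,"ay": 0,"az": 0},
    {"claw": 0,"tx": 0.023,"ty": 0.018,"tz": 0,"ax": 0,"ay": 0,"az": 0},
    {"claw": 0,"tx": 0.023,"ty": 0.018,"tz": 0,"ax": 0,"ay": 0,"az": 0},
    {"claw": 0,"tx": 0.023,"ty": 0.018,"tz": 0,"ax": 0,"ay": 0,"az": 0},
    {"claw": 0,"tx": 0.023,"ty": 0.018,"tz": 0,"ax": 0,"ay": 0,"az": 0},
    {"claw": 0,"tx": 0.023,"ty": 0.018,"tz": 0,"ax": 0,"ay": 0,"az": 0},
    {"claw": 0,"tx": 0.023,"ty": 0.018,"tz": 0,"ax": 0,"ay": 0,"az": 0},
    {"claw": 0,"tx": 0.023,"ty": 0.018,"tz": 0,"ax": 0,"ay": 0,"az": 0},
    {"claw": 0,"tx": 0.023,"ty": 0.018,"tz": 0,"ax": 0,"ay": 0,"az": 0},
    {"claw": 0,"tx": 0.023,"ty": 0.018,"tz": 0,"ax": 0,"ay": 0,"az": 0}
  ]
}}

```text
clock: 2.82
tcp_pos: [0.4062, -0.405, 0.4049]
orientation: [2.221, 2.221, -0.0]
contact_force: [0.5, -0.5, -0.1]
grip_width: 0.0854
gripper_force: 0.0
```

Call:
{"fn": "arm_command", "kwargs": {
  "plan": [
    {"claw": 0,"tx": 0.023,"ty": 0.018,"tz": 0,"ax": 0,"ay": 0,"az": 0},
    {"claw": 0,"tx": 0.023,"ty": 0.018,"tz": 0,"ax": 0,"ay": 0,"az": 0},
    {"claw": 0,"tx": 0.023,"ty": 0.018,"tz": 0,"ax": 0,"ay": 0,"az": 0},
    {"claw": 0,"tx": 0.023,"ty": 0.018,"tz": 0,"ax": 0,"ay": 0,"az": 0},
    {"claw": 0,"tx": 0.023,"ty": 0.018,"tz": 0,"ax": 0,"ay": 0,"az": 0},
    {"claw": 0,"tx": 0.023,"ty": 0.018,"tz": 0,"ax": 0,"ay": 0,"az": 0},
    {"claw": 0,"tx": 0.023,"ty": 0.018,"tz": 0,"ax": 0,"ay": 0,"az": 0},
    {"claw": 0,"tx": 0.023,"ty": 0.018,"tz": 0,"ax": 0,"ay": 0,"az": 0},
    {"claw": 0,"tx": 0.023,"ty": 0.018,"tz": 0,"ax": 0,"ay": 0,"az": 0},
    {"claw": 0,"tx": 0.023,"ty": 0.018,"tz": 0,"ax": 0,"ay": 0,"az": 0}
  ]
}}

```text
clock: 3.65
tcp_pos: [0.5861, -0.175, 0.4048]
orientation: [2.221, 2.221, -0.0]
contact_force: [0.1, -0.3, -1.2]
grip_width: 0.0855
gripper_force: 0.0
```

```bash
python3 - <<'E'
from h import *
s=r.get_obs();print({k:np.round(s[k],4) for k in ('clock','joints','tcp_pos','orientation')})
shot('wrist','w2.png');find(['mill','port','cover_grip','cover_disc'],'wrist');s=r.get_obs();print(s['tcp_pos'].round(4))
E
```

```text
{'clock': np.float64(3.65), 'joints': array([ 0.5267,  0.4103, -0.4463,  1.6892,  0.1961,  1.0862,  0.0211]), 'tcp_pos': array([ 0.5861, -0.175 ,  0.4048]), 'orientation': array([ 2.2211e+00,  2.2213e+00, -1.0000e-04])}
wrist tip_of mill 0.74 [ 0.5888 -0.1214  0.0034]
wrist tip_of port 0.95 [ 0.5852 -0.0657  0.0989]
wrist tip_of cover_grip 0.72 [ 0.5842 -0.1739  0.1349]
wrist tip_of cover_disc 0.63 [ 0.5796 -0.0703  0.1063]
[ 0.5852 -0.1766  0.4045]
```

View pics/w2.png

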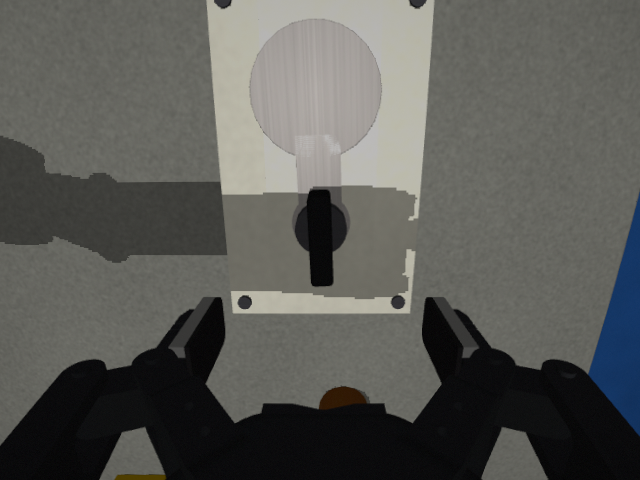

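The wrist view shows the knob at (320,237), in line with the tool, and the disc at (316,88). The knob is at about (0.584,-0.174). I'll go down to grasp height 0.143 and grip.

Call:
{"fn": "arm_command", "kwargs": {
  "plan": [
    {"claw": 0,"tx": 0.002,"ty": -0.001,"tz": 0.015,"ax": 0,"ay": 0,"az": 0},
    {"claw": 0,"tx": 0,"ty": 0,"tz": 0.015,"ax": 0,"ay": 0,"az": 0},
    {"claw": 0,"tx": 0,"ty": 0,"tz": 0.015,"ax": 0,"ay": 0,"az": 0},
    {"claw": 0,"tx": 0,"ty": 0,"tz": 0.015,"ax": 0,"ay": 0,"az": 0},
    {"claw": 0,"tx": 0,"ty": 0,"tz": 0.015,"ax": 0,"ay": 0,"az": 0},
    {"claw": 0,"tx": 0,"ty": 0,"tz": 0.015,"ax": 0,"ay": 0,"az": 0},
    {"claw": 0,"tx": 0,"ty": 0,"tz": 0.015,"ax": 0,"ay": 0,"az": 0},
    {"claw": 0.5,"tx": 0,"ty": 0,"tz": 0,"ax": 0,"ay": 0,"az": 0},
    {"claw": 1,"tx": 0,"ty": 0,"tz": 0,"ax": 0,"ay": 0,"az": 0},
    {"claw": 1,"tx": 0,"ty": 0,"tz": 0,"ax": 0,"ay": 0,"az": 0}
  ],
  "squeeze": 40
}}

```text
clock: 4.73
tcp_pos: [0.5844, -0.175, 0.3006]
orientation: [2.222, 2.22, 0.0]
contact_force: [0.0, -0.3, 0.1]
grip_width: 0.0519
gripper_force: 0.0
```

Call:
{"fn": "arm_command", "kwargs": {
  "plan": [
    {"claw": 1,"tx": 0,"ty": 0,"tz": 0,"ax": 0,"ay": 0,"az": 0},
    {"claw": 1,"tx": 0,"ty": 0,"tz": 0,"ax": 0,"ay": 0,"az": 0},
    {"claw": 1,"tx": 0,"ty": 0,"tz": 0,"ax": 0,"ay": 0,"az": 0},
    {"claw": 1,"tx": 0,"ty": 0,"tz": 0,"ax": 0,"ay": 0,"az": 0},
    {"claw": 1,"tx": 0,"ty": 0,"tz": 0,"ax": 0,"ay": 0,"az": 0},
    {"claw": 1,"tx": 0,"ty": 0,"tz": 0,"ax": 0,"ay": 0,"az": 0},
    {"claw": 1,"tx": 0,"ty": 0,"tz": 0,"ax": 0,"ay": 0,"az": 0},
    {"claw": 1,"tx": 0,"ty": 0,"tz": 0,"ax": 0,"ay": 0,"az": 0},
    {"claw": 1,"tx": 0,"ty": 0,"tz": 0,"ax": 0,"ay": 0,"az": 0},
    {"claw": 1,"tx": 0,"ty": 0,"tz": 0,"ax": 0,"ay": 0,"az": 0}
  ]
}}

```text
clock: 5.57
tcp_pos: [0.5842, -0.1742, 0.3008]
orientation: [2.221, 2.221, -0.001]
contact_force: [-3.4, -0.2, 5.8]
grip_width: 0.0148
gripper_force: 40.0
```

```bash
python3 - <<'E'
from h import *
s=r.get_obs();print({k:np.round(s[k],3) for k in ('clock','joints','tcp_pos','contact_force','moment','grip_width','gripper_force')})
E
```

```text
{'clock': np.float64(5.567), 'joints': array([ 0.501,  0.519, -0.418,  1.786,  0.263,  0.892, -0.034]), 'tcp_pos': array([ 0.584, -0.174,  0.301]), 'contact_force': array([-3.424, -0.175,  5.843]), 'moment': array([-0.05 ,  0.723,  0.017]), 'grip_width': np.float64(0.015), 'gripper_force': np.float64(39.977)}
```

Call:
{"fn": "arm_command", "kwargs": {
  "plan": [
    {"claw": 1,"tx": 0,"ty": 0,"tz": 0,"ax": 0,"ay": 0,"az": -1.2},
    {"claw": 1,"tx": 0,"ty": 0,"tz": 0,"ax": 0,"ay": 0,"az": -1.2},
    {"claw": 1,"tx": 0,"ty": 0,"tz": 0,"ax": 0,"ay": 0,"az": -1.2},
    {"claw": 1,"tx": 0,"ty": 0,"tz": 0,"ax": 0,"ay": 0,"az": -1.2},
    {"claw": 1,"tx": 0,"ty": 0,"tz": 0,"ax": 0,"ay": 0,"az": -1.2},
    {"claw": 1,"tx": 0,"ty": 0,"tz": 0,"ax": 0,"ay": 0,"az": -1.2},
    {"claw": 1,"tx": 0,"ty": 0,"tz": 0,"ax": 0,"ay": 0,"az": -1.2},
    {"claw": 1,"tx": 0,"ty": 0,"tz": 0,"ax": 0,"ay": 0,"az": -1.2},
    {"claw": 1,"tx": 0,"ty": 0,"tz": 0,"ax": 0,"ay": 0,"az": 0},
    {"claw": 1,"tx": 0,"ty": 0,"tz": 0,"ax": 0,"ay": 0,"az": 0}
  ]
}}

```text
clock: 6.4
tcp_pos: [0.5842, -0.1742, 0.3008]
orientation: [2.027, 2.4, -0.001]
contact_force: [-3.0, -0.3, 4.9]
grip_width: 0.0156
gripper_force: 40.0
```

```bash
python3 - <<'E'
from h import *
s=r.get_obs();print({k:np.round(s[k],3) for k in ('clock','joints','tcp_pos','contact_force','moment','grip_width','gripper_force')})
print(R.from_rotvec(s['orientation']).as_matrix().round(3))
E
```

```text
{'clock': np.float64(6.4), 'joints': array([ 0.529,  0.525, -0.457,  1.784,  0.288,  0.898,  0.113]), 'tcp_pos': array([ 0.584, -0.174,  0.301]), 'contact_force': array([-2.967, -0.268,  4.939]), 'moment': array([-0.082,  0.608,  0.026]), 'grip_width': np.float64(0.016), 'gripper_force': np.float64(40.032)}
[[-0.167  0.986 -0.   ]
 [ 0.986  0.167 -0.001]
 [-0.001 -0.    -1.   ]]
```

Call:
{"fn": "arm_command", "kwargs": {
  "plan": [
    {"claw": 1,"tx": 0,"ty": 0,"tz": 0,"ax": 0,"ay": 0,"az": -1.5},
    {"claw": 1,"tx": 0,"ty": 0,"tz": 0,"ax": 0,"ay": 0,"az": -1.5},
    {"claw": 1,"tx": 0,"ty": 0,"tz": 0,"ax": 0,"ay": 0,"az": -1.5},
    {"claw": 1,"tx": 0,"ty": 0,"tz": 0,"ax": 0,"ay": 0,"az": -1.5},
    {"claw": 1,"tx": 0,"ty": 0,"tz": 0,"ax": 0,"ay": 0,"az": -1.5},
    {"claw": 1,"tx": 0,"ty": 0,"tz": 0,"ax": 0,"ay": 0,"az": -1.5},
    {"claw": 1,"tx": 0,"ty": 0,"tz": 0,"ax": 0,"ay": 0,"az": -1.5},
    {"claw": 1,"tx": 0,"ty": 0,"tz": 0,"ax": 0,"ay": 0,"az": -1.5},
    {"claw": 1,"tx": 0,"ty": 0,"tz": 0,"ax": 0,"ay": 0,"az": -1.5},
    {"claw": 1,"tx": 0,"ty": 0,"tz": 0,"ax": 0,"ay": 0,"az": -1.5}
  ]
}}

```text
clock: 7.23
tcp_pos: [0.5844, -0.1741, 0.3008]
orientation: [1.695, 2.644, -0.001]
contact_force: [-3.1, -0.2, 5.0]
grip_width: 0.0153
gripper_force: 39.8
```

```bash
python3 - <<'E'
from h import *
s=r.get_obs();print({k:np.round(s[k],3) for k in ('clock','joints','tcp_pos','contact_force','moment','grip_width','gripper_force')})
print(R.from_rotvec(s['orientation']).as_matrix().round(3))
shot('side','s1.png');find(['cover_disc','cover_grip'],'side');shot('scene','s1b.png');find(['cover_disc'],'scene')
E
```

```text
{'clock': np.float64(7.233), 'joints': array([ 0.573,  0.537, -0.517,  1.781,  0.327,  0.909,  0.343]), 'tcp_pos': array([ 0.584, -0.174,  0.301]), 'contact_force': array([-3.109, -0.248,  5.044]), 'moment': array([ 0.026,  0.576, -0.184]), 'grip_width': np.float64(0.015), 'gripper_force': np.float64(39.774)}
[[-0.417  0.909  0.   ]
 [ 0.909  0.417 -0.001]
 [-0.001 -0.    -1.   ]]
side tip_of cover_disc 0.61 [ 0.5426 -0.0852  0.1091]
side tip_of cover_grip 0.78 [ 0.5828 -0.1723  0.1417]
scene tip_of cover_disc 0.79 [ 0.542  -0.0805  0.1022]
```

The cover turns counterclockwise: the disc is now at x 0.542, about 0.43 rad. I'll keep going to about 1.22 rad.

Call:
{"fn": "arm_command", "kwargs": {
  "plan": [
    {"claw": 1,"tx": 0,"ty": 0,"tz": 0,"ax": 0,"ay": 0,"az": -4.5},
    {"claw": 1,"tx": 0,"ty": 0,"tz": 0,"ax": 0,"ay": 0,"az": -4.5},
    {"claw": 1,"tx": 0,"ty": 0,"tz": 0,"ax": 0,"ay": 0,"az": -4.5},
    {"claw": 1,"tx": 0,"ty": 0,"tz": 0,"ax": 0,"ay": 0,"az": -4.5},
    {"claw": 1,"tx": 0,"ty": 0,"tz": 0,"ax": 0,"ay": 0,"az": -4.5},
    {"claw": 1,"tx": 0,"ty": 0,"tz": 0,"ax": 0,"ay": 0,"az": -4.5},
    {"claw": 1,"tx": 0,"ty": 0,"tz": 0,"ax": 0,"ay": 0,"az": -4.5},
    {"claw": 1,"tx": 0,"ty": 0,"tz": 0,"ax": 0,"ay": 0,"az": -4.5},
    {"claw": 1,"tx": 0,"ty": 0,"tz": 0,"ax": 0,"ay": 0,"az": -4.5},
    {"claw": 1,"tx": 0,"ty": 0,"tz": 0,"ax": 0,"ay": 0,"az": -4.5}
  ]
}}

```text
clock: 8.32
tcp_pos: [0.5846, -0.1738, 0.3007]
orientation: [0.55, 3.092, -0.0]
contact_force: [-2.2, 0.2, 3.1]
grip_width: 0.0156
gripper_force: 39.6
```

Call:
{"fn": "arm_command", "kwargs": {
  "plan": [
    {"claw": 1,"tx": 0,"ty": 0,"tz": 0,"ax": 0,"ay": 0,"az": 0},
    {"claw": 1,"tx": 0,"ty": 0,"tz": 0,"ax": 0,"ay": 0,"az": 0},
    {"claw": 1,"tx": 0,"ty": 0,"tz": 0,"ax": 0,"ay": 0,"az": 0},
    {"claw": 0,"tx": 0,"ty": 0,"tz": 0,"ax": 0,"ay": 0,"az": 0},
    {"claw": 0,"tx": 0,"ty": 0,"tz": 0,"ax": 0,"ay": 0,"az": 0},
    {"claw": 0,"tx": 0,"ty": 0,"tz": 0,"ax": 0,"ay": 0,"az": 0},
    {"claw": 0,"tx": 0,"ty": 0,"tz": 0,"ax": 0,"ay": 0,"az": 0},
    {"claw": 0,"tx": 0,"ty": 0,"tz": 0,"ax": 0,"ay": 0,"az": 0},
    {"claw": 0,"tx": 0,"ty": 0,"tz": 0,"ax": 0,"ay": 0,"az": 0},
    {"claw": 0,"tx": 0,"ty": 0,"tz": 0,"ax": 0,"ay": 0,"az": 0}
  ]
}}

```text
clock: 9.15
tcp_pos: [0.5844, -0.1741, 0.2997]
orientation: [-0.556, -3.092, -0.0]
contact_force: [1.5, 0.5, 0.1]
grip_width: 0.0855
gripper_force: 0.0
```

Call:
{"fn": "arm_command", "kwargs": {
  "plan": [
    {"claw": 0,"tx": 0,"ty": 0,"tz": -0.02,"ax": 0,"ay": 0,"az": 0},
    {"claw": 0,"tx": 0,"ty": 0,"tz": -0.02,"ax": 0,"ay": 0,"az": 0},
    {"claw": 0,"tx": 0,"ty": 0,"tz": -0.02,"ax": 0,"ay": 0,"az": 0},
    {"claw": 0,"tx": 0,"ty": 0,"tz": -0.02,"ax": 0,"ay": 0,"az": 0},
    {"claw": 0,"tx": 0,"ty": 0,"tz": -0.02,"ax": 0,"ay": 0,"az": 0},
    {"claw": 0,"tx": 0,"ty": 0,"tz": -0.02,"ax": 0,"ay": 0,"az": 0},
    {"claw": 0,"tx": 0,"ty": 0,"tz": -0.02,"ax": 0,"ay": 0,"az": 0},
    {"claw": 0,"tx": 0,"ty": 0,"tz": 0,"ax": 0,"ay": 0,"az": 0},
    {"claw": 0,"tx": 0,"ty": 0,"tz": 0,"ax": 0,"ay": 0,"az": 0},
    {"claw": 0,"tx": 0,"ty": 0,"tz": 0,"ax": 0,"ay": 0,"az": 0}
  ]
}}

```text
clock: 9.98
tcp_pos: [0.5841, -0.1741, 0.439]
orientation: [-0.556, -3.091, 0.0]
contact_force: [-0.5, -0.4, -0.5]
grip_width: 0.0855
gripper_force: 0.0
```

```bash
python3 - <<'E'
from h import *
s=r.get_obs();print({k:np.round(s[k],3) for k in ('clock','joints','tcp_pos','contact_force','moment','grip_width','gripper_force')})
print(R.from_rotvec(s['orientation']).as_matrix().round(3))
for c in ('side','scene'):
  shot(c,c+'2.png');find(['cover_disc','cover_grip','port','beaker_mid','jar','tipbox'],c)
E
```

```text
{'clock': np.float64(9.983), 'joints': array([ 0.754,  0.442, -0.765,  1.64 ,  0.325,  1.193,  1.13 ]), 'tcp_pos': array([ 0.584, -0.174,  0.439]), 'contact_force': array([-0.484, -0.41 , -0.459]), 'moment': array([ 0.001, -0.046, -0.002]), 'grip_width': np.float64(0.085), 'gripper_force': np.float64(0.0)}
[[-0.937  0.348 -0.001]
 [ 0.348  0.937 -0.   ]
 [ 0.001 -0.    -1.   ]]
side tip_of cover_disc 0.74 [ 0.4898 -0.1373  0.1074]
side tip_of cover_grip 0.78 [ 0.5839 -0.1738  0.1413]
side tip_of port 0.88 [ 0.5792 -0.075   0.1025]
side tip_of beaker_mid 0.92 [0.6133 0.2789 0.0538]
side tip_of jar 0.65 [0.6246 0.2661 0.0334]
side tip_of jar 0.6 [ 0.4629  0.153  -0.0035]
side tip_of tipbox 0.58 [0.7551 0.1531 0.0024]
side tip_of tipbox 0.35 [ 0.5833 -0.1294 -0.0038]
scene tip_of cover_disc 0.74 [ 0.49   -0.1363  0.106 ]
scene tip_of cover_grip 0.61 [ 0.5863 -0.1734  0.1404]
scene tip_of port 0.7 [ 0.5843 -0.0714  0.1031]
scene tip_of beaker_mid 0.89 [0.6162 0.2843 0.0556]
scene tip_of jar 0.73 [ 0.4653  0.1556 -0.    ]
scene tip_of tipbox 0.6 [0.7567 0.1533 0.0048]
```

View pics/side2.png

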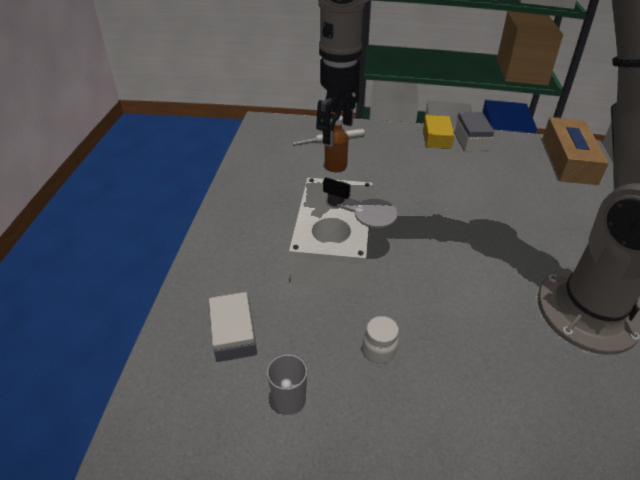

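The view shows the port open at (331,231) and the disc swung clear at (377,214), about 1.2 rad. Next is the beaker. I want to hold it from the side with a horizontal tool, so I'll fit the arm's kinematics first to plan within its reach.

```bash
cat > kin.py <<'E'
import numpy as np, itertools
from scipy.spatial.transform import Rotation as R
from scipy.optimize import least_squares
Q=np.array([[1.1219,.4769,.0224,1.5554,-.0115,1.1093,-.0831],[.5267,.4103,-.4463,1.6892,.1961,1.0862,.0211],[.501,.519,-.418,1.786,.263,.892,-.034],
[.529,.525,-.457,1.784,.288,.898,.113],[.573,.537,-.517,1.781,.327,.909,.343],[.754,.442,-.765,1.64,.325,1.193,1.13]])
P=np.array([[.2256,-.6362,.4048],[.5861,-.175,.4048],[.5842,-.1742,.3008],[.5842,-.1742,.3008],[.5844,-.1741,.3008],[.5841,-.1741,.439]])
O=R.from_rotvec([[3.096,.5326,0],[2.2211,2.2213,-1e-4],[2.221,2.221,-.001],[2.027,2.4,-.001],[1.695,2.644,-.001],[-.556,-3.091,0]])
AX='zyzyzyz'
def fk(q,s,yaw,ty,L):
    Rm=R.from_euler('z',yaw); p=np.zeros(3)+[0,0,L[0]]
    for i in range(7):
        Rm=Rm*R.from_euler(AX[i],s[i]*q[i])
        off={1:[0,0,L[1]],2:[L[4],0,0],3:[-L[4]*0+L[5],0,0],4:[0,0,L[2]],5:[L[6],0,L[3]]}.get(i,[0,0,0])
        p=p+Rm.apply(off)
    return Rm*R.from_euler('z',ty),p
def fit(s):
    f=lambda x:np.concatenate([np.r_[(fk(q,s,x[0],x[1],x[2:])[0].inv()*o).as_rotvec(),(fk(q,s,x[0],x[1],x[2:])[1]-p)*3] for q,o,p in zip(Q,O,P)])
    best=None
    for y in (0,1.6,3.1,-1.6):
        for t in (0,1.6,3.1,-1.6):
            r=least_squares(f,[y,t,.35,.42,.42,.1,0,0,0],max_nfev=60)
            if best is None or r.cost<best.cost: best=r
            if best.cost<1e-4: return best
    return best
if __name__=='__main__':
    res=[]
    for z in itertools.product([1,-1],repeat=4):
        s=np.array([z[0],1,z[1],1,z[2],1,z[3]]);b=fit(s);res.append((b.cost,s,b.x))
    for c,s,x in sorted(res,key=lambda t:t[0])[:3]: print(c,s,x.round(4))
E
time timeout 500 python3 kin.py
```

```text
0.0002539326534857288 [-1  1 -1  1 -1  1 -1] [-0.0935 -4.8058  2.6527  0.5647  0.513   2.5408 -0.0703  0.0153 -0.0243]
0.6149017914012141 [-1  1 -1  1  1  1 -1] [-0.0933  1.223   0.114   0.5831  0.5142  0.0323 -0.0993  0.0127 -0.0405]
0.9799661383467017 [-1  1  1  1  1  1 -1] [-0.0528  0.4849 47.8917  2.4031  0.8482 49.1295 -0.9116  0.5624  0.1393]
real	1m8.856s
user	1m8.529s
sys	0m0.153s
```

The fit pins down the joint signs and link lengths. I'll plan a side grasp coming from +y (tool z toward -y, pitched about 30° down), then pour by rolling about the tool axis. First I'll check with rough IK which tool-y sign leaves the last joint room to roll.

```bash
cat > ik.py <<'E'
from kin import *
s=np.array([-1,1,-1,1,-1,1,-1]); lo=np.array([-2.96,-.34,-1.41,.24,-1.37,.17,-2.96]);hi=np.array([2.96,2.1,1.46,2.44,4.51,1.92,2.96])
def mk(d7,x=(-.0935,-4.8058,2.6527,.5647,.513,2.5408,-.0703,.0153,-.0243)):
    x=np.array(x,float);c=x[2]-x[5];x[5]=d7;x[2]=c+d7;return x
def ik(q0,Rt,p,x):
    f=lambda q:np.r_[(fk(q,s,x[0],x[1],x[2:])[0].inv()*Rt).as_rotvec(),(fk(q,s,x[0],x[1],x[2:])[1]-p)*4,(q-q0)*.003]
    r=least_squares(f,np.clip(q0,lo+.01,hi-.01),bounds=(lo,hi));return r.x,np.abs(r.fun[:6]).max()
def ori(alpha,ysign,roll=0):
    a=np.radians(alpha);z=np.array([0,-np.cos(a),-np.sin(a)]);y=np.array([ysign,0,0.]);x=np.cross(y,z)
    return R.from_matrix(np.c_[x,y,z])*R.from_euler('z',roll,degrees=True)
if __name__=='__main__':
  for d7 in (.1,.18):
    X=mk(d7)
    for ys in (1,-1):
      q=Q[5]
      for nm,al,roll,g in [('down',90,0,(.615,.40,.25)),('mid',60,0,(.615,.40,.2)),('pre',30,0,(.615,.36,.07)),('grasp',30,0,(.615,.282,.07)),('lift',30,0,(.615,.282,.2)),('over',15,0,(.615,-.073,.2)),('o2',5,0,(.615,-.073,.18)),('p90',5,90,(.615,-.073,.18)),('p140',5,140,(.615,-.073,.18)),('m90',5,-90,(.55,-.073,.18)),('m140',5,-140,(.55,-.073,.18))]:
        o=ori(al,ys,roll);p=np.array(g)-o.apply([0,0,.155])
        qq,e=ik(q if nm!='m90' else qo,o,p,X)
        q=qq
        if nm=='o2':qo=q
        print(d7,ys,nm,round(e,3),q.round(2))
E
python3 ik.py
```

```text
0.1 1 down 0.0 [-0.37  0.61 -0.48  1.41  0.29  1.19 -0.89]
0.1 1 mid 0.0 [-0.64  0.77 -0.3   1.28  0.56  1.54 -1.03]
0.1 1 pre 0.0 [-0.79  1.04 -0.12  1.24  0.76  1.74 -1.13]
0.1 1 grasp 0.0 [-0.72  0.97 -0.11  1.39  0.8   1.65 -1.13]
0.1 1 lift 0.0 [-0.72  0.82 -0.11  1.36  0.8   1.78 -1.01]
0.1 1 over 0.0 [-0.43  0.7   0.08  1.76  1.16  1.49 -0.99]
0.1 1 o2 0.0 [-0.48  0.8   0.13  1.75  1.23  1.58 -1.07]
0.1 1 p90 0.0 [-0.61  0.82  0.33  1.76  1.15  1.47 -2.6 ]
0.1 1 p140 0.0 [-1.1   1.25  1.22  1.77  0.45  0.93 -2.96]
0.1 1 m90 0.0 [-0.4   0.74 -0.02  1.89  1.25  1.66  0.39]
0.1 1 m140 0.0 [-0.35  0.74 -0.09  1.89  1.28  1.7   1.25]
0.1 -1 down 0.0 [-0.1   0.78 -1.04  1.41  0.67  1.33  1.98]
0.1 -1 mid 0.0 [-0.39  0.88 -0.81  1.27  0.86  1.72  1.91]
0.1 -1 pre 0.0 [-0.6   1.09 -0.52  1.24  0.99  1.92  1.87]
0.1 -1 grasp 0.0 [-0.5   1.03 -0.51  1.38  1.01  1.84  1.87]
0.1 -1 lift 0.0 [-0.53  0.86 -0.45  1.36  0.95  1.92  2.02]
0.1 -1 over 0.0 [-0.18  0.71 -0.26  1.75  1.29  1.67  2.09]
0.1 -1 o2 0.0 [-0.24  0.81 -0.2   1.75  1.36  1.78  2.01]
0.1 -1 p90 0.0 [-0.33  0.8  -0.08  1.75
[... 826 characters left out ...]
-0.2   1.81  1.2   1.8   1.13]
0.18 -1 down 0.0 [-0.1   0.78 -1.04  1.41  0.67  1.33  1.98]
0.18 -1 mid 0.0 [-0.46  0.93 -0.8   1.2   0.86  1.74  1.89]
0.18 -1 pre 0.0 [-0.72  1.19 -0.43  1.09  0.93  1.92  1.89]
0.18 -1 grasp 0.0 [-0.63  1.12 -0.42  1.25  0.95  1.83  1.87]
0.18 -1 lift 0.0 [-0.66  0.95 -0.37  1.24  0.89  1.92  2.  ]
0.18 -1 over 0.0 [-0.35  0.82 -0.2   1.7   1.19  1.68  2.  ]
0.18 -1 o2 0.0 [-0.41  0.94 -0.14  1.68  1.23  1.78  1.93]
0.18 -1 p90 0.0 [-0.54  0.94  0.06  1.68  1.15  1.65  0.4 ]
0.18 -1 p140 0.0 [-0.62  0.95  0.18  1.68  1.09  1.58 -0.44]
0.18 -1 m90 0.292 [-0.23  0.97 -0.46  1.87  1.26  1.92  2.96]
0.18 -1 m140 0.905 [-0.14  1.08 -0.63  1.98  1.17  1.92  2.96]
```

Both options are feasible. With tool y = +X, the roll has plenty of joint room in the negative direction. I'll turn back, move over beyond the beaker, then pitch.

Call:
{"fn": "arm_command", "kwargs": {
  "plan": [
    {"claw": 0,"tx": 0,"ty": 0,"tz": 0,"ax": 0,"ay": 0,"az": 6.96},
    {"claw": 0,"tx": 0,"ty": 0,"tz": 0,"ax": 0,"ay": 0,"az": 6.96},
    {"claw": 0,"tx": 0,"ty": 0,"tz": 0,"ax": 0,"ay": 0,"az": 6.96},
    {"claw": 0,"tx": 0,"ty": 0,"tz": 0,"ax": 0,"ay": 0,"az": 6.96},
    {"claw": 0,"tx": 0,"ty": 0,"tz": 0,"ax": 0,"ay": 0,"az": 6.96},
    {"claw": 0,"tx": 0,"ty": 0,"tz": 0,"ax": 0,"ay": 0,"az": 6.96},
    {"claw": 0,"tx": 0,"ty": 0,"tz": 0,"ax": 0,"ay": 0,"az": 6.96},
    {"claw": 0,"tx": 0,"ty": 0,"tz": 0,"ax": 0,"ay": 0,"az": 6.96},
    {"claw": 0,"tx": 0,"ty": 0,"tz": 0,"ax": 0,"ay": 0,"az": 6.96},
    {"claw": 0,"tx": 0,"ty": 0,"tz": 0,"ax": 0,"ay": 0,"az": 6.96}
  ]
}}

```text
clock: 11.52
tcp_pos: [0.5844, -0.1739, 0.4398]
orientation: [2.227, 2.215, 0.0]
contact_force: [0.0, -0.3, 0.4]
grip_width: 0.0854
gripper_force: 0.0
```

Call:
{"fn": "arm_command", "kwargs": {
  "plan": [
    {"claw": 0,"tx": 0.034,"ty": 0.0015,"tz": 0,"ax": 0,"ay": 0,"az": 0},
    {"claw": 0,"tx": 0.034,"ty": 0.0015,"tz": 0,"ax": 0,"ay": 0,"az": 0},
    {"claw": 0,"tx": 0.034,"ty": 0.0015,"tz": 0,"ax": 0,"ay": 0,"az": 0},
    {"claw": 0,"tx": 0.034,"ty": 0.0015,"tz": 0,"ax": 0,"ay": 0,"az": 0},
    {"claw": 0,"tx": 0.034,"ty": 0.0015,"tz": 0,"ax": 0,"ay": 0,"az": 0},
    {"claw": 0,"tx": 0.034,"ty": 0.0015,"tz": 0,"ax": 0,"ay": 0,"az": 0},
    {"claw": 0,"tx": 0.034,"ty": 0.0015,"tz": 0,"ax": 0,"ay": 0,"az": 0},
    {"claw": 0,"tx": 0.034,"ty": 0.0015,"tz": 0,"ax": 0,"ay": 0,"az": 0},
    {"claw": 0,"tx": 0.034,"ty": 0.0015,"tz": 0,"ax": 0,"ay": 0,"az": 0},
    {"claw": 0,"tx": 0.034,"ty": 0.0015,"tz": 0,"ax": 0,"ay": 0,"az": 0}
  ]
}}

```text
clock: 12.35
tcp_pos: [0.5991, 0.1676, 0.4398]
orientation: [2.221, 2.222, 0.0]
contact_force: [-0.7, -0.2, 1.4]
grip_width: 0.0856
gripper_force: 0.0
```

Call:
{"fn": "arm_command", "kwargs": {
  "plan": [
    {"claw": 0,"tx": 0.034,"ty": 0.0015,"tz": 0,"ax": 0,"ay": 0,"az": 0},
    {"claw": 0,"tx": 0.034,"ty": 0.0015,"tz": 0,"ax": 0,"ay": 0,"az": 0},
    {"claw": 0,"tx": 0.034,"ty": 0.0015,"tz": 0,"ax": 0,"ay": 0,"az": 0},
    {"claw": 0,"tx": 0.034,"ty": 0.0015,"tz": 0,"ax": 0,"ay": 0,"az": 0},
    {"claw": 0,"tx": 0.034,"ty": 0.0015,"tz": 0,"ax": 0,"ay": 0,"az": 0},
    {"claw": 0,"tx": 0.034,"ty": 0.0015,"tz": 0,"ax": 0,"ay": 0,"az": 0},
    {"claw": 0,"tx": 0.034,"ty": 0.0015,"tz": 0,"ax": 0,"ay": 0,"az": 0},
    {"claw": 0,"tx": 0.034,"ty": 0.0015,"tz": 0,"ax": 0,"ay": 0,"az": 0},
    {"claw": 0,"tx": 0.034,"ty": 0.0015,"tz": 0,"ax": 0,"ay": 0,"az": 0},
    {"claw": 0,"tx": 0.034,"ty": 0.0015,"tz": 0,"ax": 0,"ay": 0,"az": 0}
  ]
}}

```text
clock: 13.18
tcp_pos: [0.6141, 0.5075, 0.4395]
orientation: [2.221, 2.222, -0.0]
contact_force: [0.4, -0.2, 0.7]
grip_width: 0.0853
gripper_force: 0.0
```

Call:
{"fn": "arm_command", "kwargs": {
  "plan": [
    {"claw": 0,"tx": 0,"ty": 0,"tz": 0,"ax": 0,"ay": -6,"az": 0},
    {"claw": 0,"tx": 0,"ty": 0,"tz": 0,"ax": 0,"ay": -6,"az": 0},
    {"claw": 0,"tx": 0,"ty": 0,"tz": 0,"ax": 0,"ay": -6,"az": 0},
    {"claw": 0,"tx": 0,"ty": 0,"tz": 0,"ax": 0,"ay": -6,"az": 0},
    {"claw": 0,"tx": 0,"ty": 0,"tz": 0,"ax": 0,"ay": -6,"az": 0},
    {"claw": 0,"tx": 0,"ty": 0,"tz": 0,"ax": 0,"ay": -6,"az": 0},
    {"claw": 0,"tx": 0,"ty": 0,"tz": 0,"ax": 0,"ay": -6,"az": 0},
    {"claw": 0,"tx": 0,"ty": 0,"tz": 0,"ax": 0,"ay": -6,"az": 0},
    {"claw": 0,"tx": 0,"ty": 0,"tz": 0,"ax": 0,"ay": -6,"az": 0},
    {"claw": 0,"tx": 0,"ty": 0,"tz": 0,"ax": 0,"ay": -6,"az": 0}
  ]
}}

```text
clock: 14.02
tcp_pos: [0.6184, 0.5048, 0.4245]
orientation: [1.7, 1.718, -0.808]
contact_force: [0.4, 0.6, -2.2]
grip_width: 0.0856
gripper_force: 0.0
```

```bash
python3 - <<'E'
from h import *
s=r.get_obs();print({k:np.round(s[k],3) for k in ('clock','joints','tcp_pos','contact_force')})
print(R.from_rotvec(s['orientation']).as_matrix().round(3))
for c in ('wrist','scene','side'):
  shot(c,c+'3.png');find(['beaker_mid'],c);find(['beaker_mid'],c,'boxes_of')
E
```

```text
{'clock': np.float64(14.017), 'joints': array([-1.027,  0.903,  0.397,  0.951,  0.345,  1.915, -0.647]), 'tcp_pos': array([0.618, 0.505, 0.425]), 'contact_force': array([ 0.439,  0.568, -2.181])}
[[-0.015  1.    -0.01 ]
 [ 0.645  0.002 -0.764]
 [-0.764 -0.018 -0.645]]
wrist tip_of beaker_mid 0.71 [0.6157 0.2762 0.0487]
wrist boxes_of beaker_mid 0.89 [0.6153 0.2977 0.0661]
scene boxes_of beaker_mid 0.83 [0.6226 0.2642 0.0773]
```

The wrist joint is at its range limit, with the tool pitched 40° down. Going lower should free it, so I'll descend and then finish the pitch. The wrist network puts the beaker at (0.616,0.278).

Call:
{"fn": "arm_command", "kwargs": {
  "plan": [
    {"claw": 0,"tx": 0.0183,"ty": 0,"tz": 0.0155,"ax": 0,"ay": 0,"az": 0},
    {"claw": 0,"tx": 0.0183,"ty": 0,"tz": 0.0155,"ax": 0,"ay": 0,"az": 0},
    {"claw": 0,"tx": 0.0183,"ty": 0,"tz": 0.0155,"ax": 0,"ay": 0,"az": 0},
    {"claw": 0,"tx": 0.0183,"ty": 0,"tz": 0.0155,"ax": 0,"ay": 0,"az": 0},
    {"claw": 0,"tx": 0.0183,"ty": 0,"tz": 0.0155,"ax": 0,"ay": 0,"az": 0},
    {"claw": 0,"tx": 0.0183,"ty": 0,"tz": 0.0155,"ax": 0,"ay": 0,"az": 0},
    {"claw": 0,"tx": 0.0183,"ty": 0,"tz": 0.0155,"ax": 0,"ay": 0,"az": 0},
    {"claw": 0,"tx": 0.0183,"ty": 0,"tz": 0.0155,"ax": 0,"ay": 0,"az": 0},
    {"claw": 0,"tx": 0.0183,"ty": 0,"tz": 0.0155,"ax": 0,"ay": 0,"az": 0},
    {"claw": 0,"tx": 0.0183,"ty": 0,"tz": 0.0155,"ax": 0,"ay": 0,"az": 0}
  ]
}}

```text
clock: 15.3
tcp_pos: [0.6145, 0.5041, 0.183]
orientation: [1.704, 1.72, -0.808]
contact_force: [0.3, 0.3, -0.3]
grip_width: 0.0851
gripper_force: 0.0
```

```bash
cat > st.py <<'E'
from h import *
s=r.get_obs();M=R.from_rotvec(s['orientation']).as_matrix()
print({k:np.round(s[k],3) for k in ('clock','joints','tcp_pos','contact_force','grip_width')})
print(M.round(3).tolist(),'grasp',(s['tcp_pos']+M[:,2]*.155).round(4),'pitch',np.degrees(np.arcsin(-M[2,2])).round(1))
E
python3 st.py; python3 - <<'E'
from ik import *
q=np.array([-1.027,.903,.397,.951,.345,1.915,-.647]);p=np.array([.618,.505,.425])
for d in (.08,.1,.12,.15,.18): x=mk(d);print(d,(fk(q,s,x[0],x[1],x[2:])[1]-p).round(3))
E
```

```text
{'clock': np.float64(15.3), 'joints': array([-1.015,  1.106,  0.33 ,  1.09 ,  0.281,  1.623, -0.834]), 'tcp_pos': array([0.614, 0.504, 0.183]), 'contact_force': array([ 0.267,  0.291, -0.281]), 'grip_width': np.float64(0.085)}
[[-0.015, 1.0, -0.013], [0.648, 0.0, -0.762], [-0.762, -0.02, -0.648]] grasp [0.6125 0.3861 0.0826] pitch 40.4
0.08 [ 0.024  0.06  -0.028]
0.1 [ 0.023  0.045 -0.021]
0.12 [ 0.021  0.03  -0.013]
0.15 [ 0.019  0.007 -0.003]
0.18 [ 0.016 -0.016  0.008]
```

Call:
{"fn": "arm_command", "kwargs": {
  "plan": [
    {"claw": 0,"tx": 0,"ty": 0,"tz": 0,"ax": 0,"ay": -2.6,"az": 0.4},
    {"claw": 0,"tx": 0,"ty": 0,"tz": 0,"ax": 0,"ay": -2.6,"az": 0.4},
    {"claw": 0,"tx": 0,"ty": 0,"tz": 0,"ax": 0,"ay": -2.6,"az": 0.4},
    {"claw": 0,"tx": 0,"ty": 0,"tz": 0,"ax": 0,"ay": -2.6,"az": 0.3},
    {"claw": 0,"tx": 0.008,"ty": 0,"tz": 0.0045,"ax": 0,"ay": 0,"az": 0},
    {"claw": 0,"tx": 0.008,"ty": 0,"tz": 0.0045,"ax": 0,"ay": 0,"az": 0},
    {"claw": 0,"tx": 0.008,"ty": 0,"tz": 0.0045,"ax": 0,"ay": 0,"az": 0},
    {"claw": 0,"tx": 0.008,"ty": 0,"tz": 0.0045,"ax": 0,"ay": 0,"az": 0},
    {"claw": 0,"tx": 0,"ty": 0,"tz": 0,"ax": 0,"ay": 0,"az": 0},
    {"claw": 0,"tx": 0,"ty": 0,"tz": 0,"ax": 0,"ay": 0,"az": 0}
  ]
}}

```text
clock: 16.13
tcp_pos: [0.6143, 0.5041, 0.1461]
orientation: [1.595, 1.57, -0.923]
contact_force: [0.5, 0.4, 0.7]
grip_width: 0.0854
gripper_force: 0.0
```

```bash
python3 st.py; python3 - <<'E'
from h import *
shot('wrist','w4.png');find(['beaker_mid'],'wrist')
E
```

```text
{'clock': np.float64(16.133), 'joints': array([-1.042,  1.208,  0.378,  1.037,  0.336,  1.727, -0.853]), 'tcp_pos': array([0.614, 0.504, 0.146]), 'contact_force': array([0.469, 0.384, 0.719]), 'grip_width': np.float64(0.085)}
[[0.009, 1.0, -0.012], [0.496, -0.015, -0.868], [-0.868, 0.002, -0.497]] grasp [0.6125 0.3696 0.0691] pitch 29.8
wrist tip_of beaker_mid 0.96 [0.6155 0.2793 0.0498]
```

View pics/w4.png

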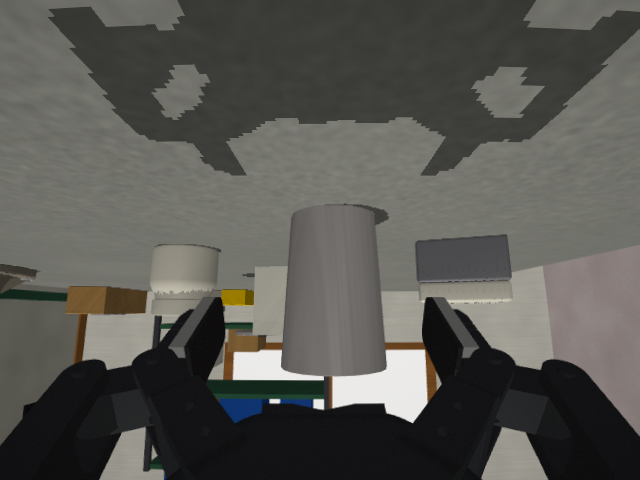

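The wrist view, upside down, shows the beaker at about (335,290) between the fingers, with the jar at (185,275) and the box at (463,265) clear. I'll advance 89 mm with a 4 mm side correction and grip.

Call:
{"fn": "arm_command", "kwargs": {
  "plan": [
    {"claw": 0,"tx": -0.0055,"ty": 0.0005,"tz": 0.0096,"ax": 0,"ay": 0,"az": 0},
    {"claw": 0,"tx": -0.0055,"ty": 0.0005,"tz": 0.0096,"ax": 0,"ay": 0,"az": 0},
    {"claw": 0,"tx": -0.0055,"ty": 0.0005,"tz": 0.0096,"ax": 0,"ay": 0,"az": 0},
    {"claw": 0,"tx": -0.0055,"ty": 0.0005,"tz": 0.0096,"ax": 0,"ay": 0,"az": 0},
    {"claw": 0,"tx": -0.0055,"ty": 0.0005,"tz": 0.0096,"ax": 0,"ay": 0,"az": 0},
    {"claw": 0,"tx": -0.0055,"ty": 0.0005,"tz": 0.0096,"ax": 0,"ay": 0,"az": 0},
    {"claw": 0,"tx": -0.0055,"ty": 0.0005,"tz": 0.0096,"ax": 0,"ay": 0,"az": 0},
    {"claw": 0,"tx": -0.0055,"ty": 0.0005,"tz": 0.0096,"ax": 0,"ay": 0,"az": 0},
    {"claw": 0,"tx": 0,"ty": 0,"tz": 0,"ax": 0,"ay": 0,"az": 0},
    {"claw": 0,"tx": 0,"ty": 0,"tz": 0,"ax": 0,"ay": 0,"az": 0}
  ]
}}

```text
clock: 17.07
tcp_pos: [0.6175, 0.4156, 0.1479]
orientation: [1.596, 1.569, -0.921]
contact_force: [-0.0, -0.8, -0.1]
grip_width: 0.0855
gripper_force: 0.0
```

```bash
python3 st.py; python3 - <<'E'
from h import *
shot('wrist','w5.png');find(['beaker_mid'],'wrist');shot('side','s5.png');find(['beaker_mid'],'side')
E
```

```text
{'clock': np.float64(17.067), 'joints': array([-1.01 ,  1.119,  0.394,  1.258,  0.378,  1.568, -0.86 ]), 'tcp_pos': array([0.618, 0.416, 0.148]), 'contact_force': array([-0.014, -0.804, -0.073]), 'grip_width': np.float64(0.086)}
[[0.011, 1.0, -0.011], [0.497, -0.015, -0.867], [-0.867, 0.004, -0.497]] grasp [0.6158 0.2811 0.0708] pitch 29.8
wrist tip_of beaker_mid 0.72 [0.6147 0.2776 0.0481]
side tip_of beaker_mid 0.64 [0.6139 0.2772 0.0513]
```

Call:
{"fn": "arm_command", "kwargs": {
  "plan": [
    {"claw": 0,"tx": 0.001,"ty": 0,"tz": 0.004,"ax": 0,"ay": 0,"az": 0},
    {"claw": 0.2,"tx": 0,"ty": 0,"tz": 0,"ax": 0,"ay": 0,"az": 0},
    {"claw": 1,"tx": 0,"ty": 0,"tz": 0,"ax": 0,"ay": 0,"az": 0},
    {"claw": 1,"tx": 0,"ty": 0,"tz": 0,"ax": 0,"ay": 0,"az": 0},
    {"claw": 1,"tx": 0,"ty": 0,"tz": 0,"ax": 0,"ay": 0,"az": 0},
    {"claw": 1,"tx": 0,"ty": 0,"tz": 0,"ax": 0,"ay": 0,"az": 0},
    {"claw": 1,"tx": 0,"ty": 0,"tz": 0,"ax": 0,"ay": 0,"az": 0},
    {"claw": 1,"tx": 0,"ty": 0,"tz": 0,"ax": 0,"ay": 0,"az": 0},
    {"claw": 1,"tx": 0,"ty": 0,"tz": 0,"ax": 0,"ay": 0,"az": 0},
    {"claw": 1,"tx": 0,"ty": 0,"tz": 0,"ax": 0,"ay": 0,"az": 0}
  ],
  "squeeze": 60
}}

```text
clock: 18.1
tcp_pos: [0.6172, 0.413, 0.1444]
orientation: [1.595, 1.57, -0.921]
contact_force: [2.2, -0.0, -0.5]
grip_width: 0.0631
gripper_force: 65.3
```

Call:
{"fn": "arm_command", "kwargs": {
  "plan": [
    {"claw": 1,"tx": -0.013,"ty": 0,"tz": -0.0075,"ax": 0,"ay": 0,"az": 0},
    {"claw": 1,"tx": -0.013,"ty": 0,"tz": -0.0075,"ax": 0,"ay": 0,"az": 0},
    {"claw": 1,"tx": -0.013,"ty": 0,"tz": -0.0075,"ax": 0,"ay": 0,"az": 0},
    {"claw": 1,"tx": -0.013,"ty": 0,"tz": -0.0075,"ax": 0,"ay": 0,"az": 0},
    {"claw": 1,"tx": -0.013,"ty": 0,"tz": -0.0075,"ax": 0,"ay": 0,"az": 0},
    {"claw": 1,"tx": -0.013,"ty": 0,"tz": -0.0075,"ax": 0,"ay": 0,"az": 0},
    {"claw": 1,"tx": -0.013,"ty": 0,"tz": -0.0075,"ax": 0,"ay": 0,"az": 0},
    {"claw": 1,"tx": -0.013,"ty": 0,"tz": -0.0075,"ax": 0,"ay": 0,"az": 0},
    {"claw": 1,"tx": -0.013,"ty": 0,"tz": -0.0075,"ax": 0,"ay": 0,"az": 0},
    {"claw": 1,"tx": -0.013,"ty": 0,"tz": -0.0075,"ax": 0,"ay": 0,"az": 0}
  ]
}}

```text
clock: 18.93
tcp_pos: [0.6167, 0.4134, 0.296]
orientation: [1.595, 1.57, -0.921]
contact_force: [-0.3, -0.2, -2.2]
grip_width: 0.0629
gripper_force: 65.7
```

```bash
python3 st.py; python3 - <<'E'
from h import *
shot('wrist','w6.png');find(['beaker_mid'],'wrist');shot('side','s6.png');find(['beaker_mid'],'side')
E
```

```text
{'clock': np.float64(18.933), 'joints': array([-1.031,  0.941,  0.437,  1.261,  0.429,  1.704, -0.749]), 'tcp_pos': array([0.617, 0.413, 0.296]), 'contact_force': array([-0.327, -0.212, -2.192]), 'grip_width': np.float64(0.063)}
[[0.01, 1.0, -0.011], [0.497, -0.014, -0.868], [-0.868, 0.003, -0.497]] grasp [0.615  0.2789 0.219 ] pitch 29.8
side tip_of beaker_mid 0.54 [0.6265 0.2666 0.1862]
```

View pics/s6.png

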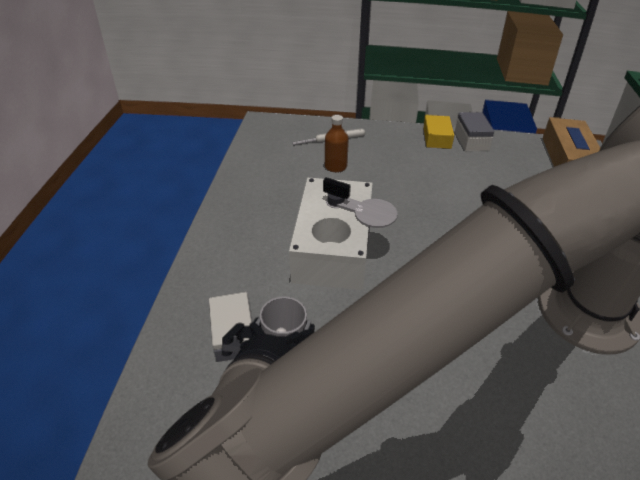

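The side view shows the beaker lifted at (283,318), with balls visible inside. I'll carry it over to the port.

Call:
{"fn": "arm_command", "kwargs": {
  "plan": [
    {"claw": 1,"tx": -0.0092,"ty": -0.0029,"tz": 0.0161,"ax": 0,"ay": 0,"az": 0},
    {"claw": 1,"tx": -0.0092,"ty": -0.0029,"tz": 0.0161,"ax": 0,"ay": 0,"az": 0},
    {"claw": 1,"tx": -0.0092,"ty": -0.0029,"tz": 0.0161,"ax": 0,"ay": 0,"az": 0},
    {"claw": 1,"tx": -0.0092,"ty": -0.0029,"tz": 0.0161,"ax": 0,"ay": 0,"az": 0},
    {"claw": 1,"tx": -0.0092,"ty": -0.0029,"tz": 0.0161,"ax": 0,"ay": 0,"az": 0},
    {"claw": 1,"tx": -0.0092,"ty": -0.0029,"tz": 0.0161,"ax": 0,"ay": 0,"az": 0},
    {"claw": 1,"tx": -0.0092,"ty": -0.0029,"tz": 0.0161,"ax": 0,"ay": 0,"az": 0},
    {"claw": 1,"tx": -0.0092,"ty": -0.0029,"tz": 0.0161,"ax": 0,"ay": 0,"az": 0},
    {"claw": 1,"tx": -0.0092,"ty": -0.0029,"tz": 0.0161,"ax": 0,"ay": 0,"az": 0},
    {"claw": 1,"tx": -0.0092,"ty": -0.0029,"tz": 0.0161,"ax": 0,"ay": 0,"az": 0}
  ]
}}

```text
clock: 19.97
tcp_pos: [0.5845, 0.2276, 0.2929]
orientation: [1.594, 1.571, -0.923]
contact_force: [0.5, -0.5, -4.0]
grip_width: 0.0631
gripper_force: 65.8
```

Call:
{"fn": "arm_command", "kwargs": {
  "plan": [
    {"claw": 1,"tx": -0.0092,"ty": -0.0029,"tz": 0.0161,"ax": 0,"ay": 0,"az": 0},
    {"claw": 1,"tx": -0.0092,"ty": -0.0029,"tz": 0.0161,"ax": 0,"ay": 0,"az": 0},
    {"claw": 1,"tx": -0.0092,"ty": -0.0029,"tz": 0.0161,"ax": 0,"ay": 0,"az": 0},
    {"claw": 1,"tx": -0.0092,"ty": -0.0029,"tz": 0.0161,"ax": 0,"ay": 0,"az": 0},
    {"claw": 1,"tx": -0.0092,"ty": -0.0029,"tz": 0.0161,"ax": 0,"ay": 0,"az": 0},
    {"claw": 1,"tx": -0.0092,"ty": -0.0029,"tz": 0.0161,"ax": 0,"ay": 0,"az": 0},
    {"claw": 1,"tx": -0.0092,"ty": -0.0029,"tz": 0.0161,"ax": 0,"ay": 0,"az": 0},
    {"claw": 1,"tx": -0.0092,"ty": -0.0029,"tz": 0.0161,"ax": 0,"ay": 0,"az": 0},
    {"claw": 1,"tx": -0.0092,"ty": -0.0029,"tz": 0.0161,"ax": 0,"ay": 0,"az": 0},
    {"claw": 1,"tx": -0.0092,"ty": -0.0029,"tz": 0.0161,"ax": 0,"ay": 0,"az": 0}
  ]
}}

```text
clock: 20.8
tcp_pos: [0.5529, 0.0427, 0.2929]
orientation: [1.594, 1.571, -0.923]
contact_force: [0.1, -0.0, -3.3]
grip_width: 0.0633
gripper_force: 65.8
```

Call:
{"fn": "arm_command", "kwargs": {
  "plan": [
    {"claw": 1,"tx": 0,"ty": 0,"tz": 0,"ax": 0,"ay": -2.5,"az": 0},
    {"claw": 1,"tx": 0,"ty": 0,"tz": 0,"ax": 0,"ay": -2.5,"az": 0},
    {"claw": 1,"tx": 0,"ty": 0,"tz": 0,"ax": 0,"ay": -2.5,"az": 0},
    {"claw": 1,"tx": 0,"ty": 0,"tz": 0,"ax": 0,"ay": -2.5,"az": 0},
    {"claw": 1,"tx": 0,"ty": 0,"tz": 0,"ax": 0,"ay": -2.5,"az": 0},
    {"claw": 1,"tx": 0,"ty": 0,"tz": 0,"ax": 0,"ay": -2.5,"az": 0},
    {"claw": 1,"tx": 0,"ty": 0,"tz": 0,"ax": 0,"ay": -2.5,"az": 0},
    {"claw": 1,"tx": 0,"ty": 0,"tz": 0,"ax": 0,"ay": -2.5,"az": 0},
    {"claw": 1,"tx": 0,"ty": 0,"tz": 0,"ax": 0,"ay": -2.5,"az": 0},
    {"claw": 1,"tx": 0,"ty": 0,"tz": 0,"ax": 0,"ay": -2.5,"az": 0}
  ]
}}

```text
clock: 21.63
tcp_pos: [0.5535, 0.0436, 0.2938]
orientation: [1.28, 1.259, -1.178]
contact_force: [-0.2, 0.2, -3.0]
grip_width: 0.0631
gripper_force: 66.3
```

```bash
python3 st.py
```

```text
{'clock': np.float64(21.633), 'joints': array([-0.939,  0.814,  0.684,  1.95 ,  0.898,  1.351, -0.9  ]), 'tcp_pos': array([0.554, 0.044, 0.294]), 'contact_force': array([-0.162,  0.231, -2.967]), 'grip_width': np.float64(0.063)}
[[0.004, 1.0, -0.013], [0.08, -0.014, -0.997], [-0.997, 0.003, -0.08]] grasp [ 0.5515 -0.1109  0.2815] pitch 4.6
```

Call:
{"fn": "arm_command", "kwargs": {
  "plan": [
    {"claw": 1,"tx": 0,"ty": 0,"tz": 0,"ax": 0,"ay": 0,"az": -6},
    {"claw": 1,"tx": 0,"ty": 0,"tz": 0,"ax": 0,"ay": 0,"az": -6},
    {"claw": 1,"tx": 0,"ty": 0,"tz": 0,"ax": 0,"ay": 0,"az": -6},
    {"claw": 1,"tx": 0,"ty": 0,"tz": 0,"ax": 0,"ay": 0,"az": -6},
    {"claw": 1,"tx": 0,"ty": 0,"tz": 0,"ax": 0,"ay": 0,"az": -6},
    {"claw": 1,"tx": 0,"ty": 0,"tz": 0,"ax": 0,"ay": 0,"az": -6},
    {"claw": 1,"tx": 0,"ty": 0,"tz": 0,"ax": 0,"ay": 0,"az": -6},
    {"claw": 1,"tx": 0,"ty": 0,"tz": 0,"ax": 0,"ay": 0,"az": -6},
    {"claw": 1,"tx": 0,"ty": 0,"tz": 0,"ax": 0,"ay": 0,"az": -6},
    {"claw": 1,"tx": 0,"ty": 0,"tz": 0,"ax": 0,"ay": 0,"az": -6}
  ]
}}

```text
clock: 22.47
tcp_pos: [0.5535, 0.0433, 0.2938]
orientation: [0.553, 2.015, -1.863]
contact_force: [-0.9, -0.1, -4.0]
grip_width: 0.0628
gripper_force: 66.6
```

Call:
{"fn": "arm_command", "kwargs": {
  "plan": [
    {"claw": 1,"tx": 0.005,"ty": 0.009,"tz": -0.001,"ax": 0,"ay": 0,"az": 0},
    {"claw": 1,"tx": 0.005,"ty": 0.009,"tz": -0.001,"ax": 0,"ay": 0,"az": 0},
    {"claw": 1,"tx": 0.005,"ty": 0.009,"tz": -0.001,"ax": 0,"ay": 0,"az": 0},
    {"claw": 1,"tx": 0.005,"ty": 0.009,"tz": -0.001,"ax": 0,"ay": 0,"az": 0},
    {"claw": 1,"tx": 0.005,"ty": 0.009,"tz": -0.001,"ax": 0,"ay": 0,"az": 0},
    {"claw": 1,"tx": 0.005,"ty": 0.009,"tz": -0.001,"ax": 0,"ay": 0,"az": 0},
    {"claw": 1,"tx": 0.005,"ty": 0.009,"tz": -0.001,"ax": 0,"ay": 0,"az": 0},
    {"claw": 1,"tx": 0.005,"ty": 0.009,"tz": -0.001,"ax": 0,"ay": 0,"az": 0},
    {"claw": 1,"tx": 0.005,"ty": 0.009,"tz": -0.001,"ax": 0,"ay": 0,"az": 0},
    {"claw": 1,"tx": 0.005,"ty": 0.009,"tz": -0.001,"ax": 0,"ay": 0,"az": 0}
  ]
}}

```text
clock: 23.3
tcp_pos: [0.5558, 0.0622, 0.191]
orientation: [0.558, 2.014, -1.858]
contact_force: [0.6, 0.2, -2.6]
grip_width: 0.0633
gripper_force: 66.6
```

```bash
cat >> st.py <<'E'
u=-.497*M[:,2]-.868*M[:,0];u/=np.linalg.norm(u);d=-(np.array([0,0,1])-u*u[2]);d/=np.linalg.norm(d);g=s['tcp_pos']+M[:,2]*.155
print('u',u.round(3),'mouth',(g+.033*u).round(3),'lip',(g+.033*u+.034*d).round(3))
E
python3 st.py; python3 - <<'E'
from h import *
shot('side','s7.png');find(['port','beaker_mid'],'side')
shot('scene','c7.png');find(['port','beaker_mid'],'scene')
E
```

```text
{'clock': np.float64(23.3), 'joints': array([-0.805,  0.936,  0.45 ,  1.905,  0.9  ,  1.391, -0.035]), 'tcp_pos': array([0.556, 0.062, 0.191]), 'contact_force': array([ 0.565,  0.204, -2.646]), 'grip_width': np.float64(0.063)}
[[-0.864, 0.504, -0.014], [0.054, 0.066, -0.996], [-0.501, -0.861, -0.084]] grasp [ 0.5537 -0.0922  0.178 ] pitch 4.8
u [0.756 0.448 0.476] mouth [ 0.579 -0.077  0.194] lip [ 0.593 -0.069  0.164]
side tip_of port 0.68 [ 0.5833 -0.0749  0.1026]
side tip_of beaker_mid 0.6 [ 0.5358 -0.1     0.1712]
side tip_of beaker_mid 0.53 [ 0.4626  0.1535 -0.0052]
scene tip_of port 0.86 [ 0.584  -0.0714  0.1059]
scene tip_of beaker_mid 0.81 [ 0.5409 -0.0915  0.1729]
```

View pics/s7.png

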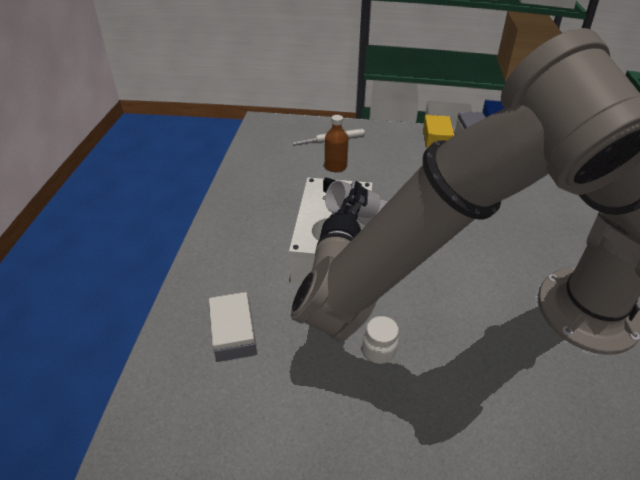

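The side view shows the beaker tilted over the port, mouth toward (325,230). It's clear of the knob, the jar and the box. I'll trim the position slightly and roll slowly.

Call:
{"fn": "arm_command", "kwargs": {
  "plan": [
    {"claw": 1,"tx": 0.005,"ty": 0.0015,"tz": 0.0024,"ax": 0,"ay": 0,"az": 0},
    {"claw": 1,"tx": 0.005,"ty": 0.0015,"tz": 0.0024,"ax": 0,"ay": 0,"az": 0},
    {"claw": 1,"tx": 0,"ty": 0,"tz": 0,"ax": 0,"ay": 0,"az": -4},
    {"claw": 1,"tx": 0,"ty": 0,"tz": 0,"ax": 0,"ay": 0,"az": -4},
    {"claw": 1,"tx": 0,"ty": 0,"tz": 0,"ax": 0,"ay": 0,"az": -4},
    {"claw": 1,"tx": 0,"ty": 0,"tz": 0,"ax": 0,"ay": 0,"az": -4},
    {"claw": 1,"tx": 0,"ty": 0,"tz": 0,"ax": 0,"ay": 0,"az": -3},
    {"claw": 1,"tx": 0,"ty": 0,"tz": 0,"ax": 0,"ay": 0,"az": -3},
    {"claw": 1,"tx": 0,"ty": 0,"tz": 0,"ax": 0,"ay": 0,"az": -3},
    {"claw": 1,"tx": 0,"ty": 0,"tz": 0,"ax": 0,"ay": 0,"az": -3}
  ]
}}

```text
clock: 24.43
tcp_pos: [0.5481, 0.0576, 0.184]
orientation: [0.057, 2.302, -2.117]
contact_force: [-0.4, 0.7, -3.3]
grip_width: 0.0633
gripper_force: 66.7
```

Call:
{"fn": "arm_command", "kwargs": {
  "plan": [
    {"claw": 1,"tx": 0,"ty": 0,"tz": 0,"ax": 0,"ay": 0,"az": -1.5},
    {"claw": 1,"tx": 0,"ty": 0,"tz": 0,"ax": 0,"ay": 0,"az": -1.5},
    {"claw": 1,"tx": 0,"ty": 0,"tz": 0,"ax": 0,"ay": 0,"az": -1.5},
    {"claw": 1,"tx": 0,"ty": 0,"tz": 0,"ax": 0,"ay": 0,"az": -1.5},
    {"claw": 1,"tx": 0,"ty": 0,"tz": 0,"ax": 0,"ay": 0,"az": -1.5},
    {"claw": 1,"tx": 0,"ty": 0,"tz": 0,"ax": 0,"ay": 0,"az": -1.5},
    {"claw": 1,"tx": 0,"ty": 0,"tz": 0,"ax": 0,"ay": 0,"az": -1.5},
    {"claw": 1,"tx": 0,"ty": 0,"tz": 0,"ax": 0,"ay": 0,"az": -1.5},
    {"claw": 1,"tx": 0,"ty": 0,"tz": 0,"ax": 0,"ay": 0,"az": -1.5},
    {"claw": 1,"tx": 0,"ty": 0,"tz": 0,"ax": 0,"ay": 0,"az": -1.5}
  ]
}}

```text
clock: 25.27
tcp_pos: [0.5486, 0.058, 0.1842]
orientation: [0.233, -2.188, 2.008]
contact_force: [0.2, 0.5, -2.4]
grip_width: 0.0629
gripper_force: 66.7
```

```bash
python3 st.py; python3 - <<'E'
from h import *
shot('wrist','w8.png');shot('scene','c8.png');find(['ball0_center'],'scene');a=r.boxes_of('ball0_center','scene');m,T=cam('scene')
print([((T@np.append(d['location'],1))[:3].round(3).tolist(),d['confidence']) for d in a])
E
```

```text
{'clock': np.float64(25.267), 'joints': array([-0.717,  0.91 ,  0.326,  1.917,  0.957,  1.456,  0.651]), 'tcp_pos': array([0.549, 0.058, 0.184]), 'contact_force': array([ 0.2  ,  0.497, -2.442]), 'grip_width': np.float64(0.063)}
[[-0.975, -0.223, -0.014], [-0.005, 0.085, -0.996], [0.224, -0.971, -0.084]] grasp [ 0.5464 -0.0965  0.1712] pitch 4.8
u [ 0.853  0.5   -0.152] mouth [ 0.575 -0.08   0.166] lip [ 0.57  -0.083  0.133]
[]
```

Call:
{"fn": "arm_command", "kwargs": {
  "plan": [
    {"claw": 1,"tx": -0.0006,"ty": 0,"tz": -0.0003,"ax": 0,"ay": 0,"az": -1.5},
    {"claw": 1,"tx": -0.0006,"ty": 0,"tz": -0.0003,"ax": 0,"ay": 0,"az": -1.5},
    {"claw": 1,"tx": -0.0006,"ty": 0,"tz": -0.0003,"ax": 0,"ay": 0,"az": -1.5},
    {"claw": 1,"tx": -0.0006,"ty": 0,"tz": -0.0003,"ax": 0,"ay": 0,"az": -1.5},
    {"claw": 1,"tx": -0.0006,"ty": 0,"tz": -0.0003,"ax": 0,"ay": 0,"az": -1.5},
    {"claw": 1,"tx": -0.0006,"ty": 0,"tz": -0.0003,"ax": 0,"ay": 0,"az": -1.5},
    {"claw": 1,"tx": -0.0006,"ty": 0,"tz": -0.0003,"ax": 0,"ay": 0,"az": -1.5},
    {"claw": 1,"tx": -0.0006,"ty": 0,"tz": -0.0003,"ax": 0,"ay": 0,"az": -1.5},
    {"claw": 1,"tx": -0.0006,"ty": 0,"tz": -0.0003,"ax": 0,"ay": 0,"az": -1.5},
    {"claw": 1,"tx": -0.0006,"ty": 0,"tz": -0.0003,"ax": 0,"ay": 0,"az": -1.5}
  ]
}}

```text
clock: 26.3
tcp_pos: [0.5543, 0.061, 0.1825]
orientation: [0.49, -2.036, 1.866]
contact_force: [0.5, 0.1, -1.7]
grip_width: 0.0632
gripper_force: 66.6
```

```bash
python3 st.py; python3 - <<'E'
from h import *
a=shot('scene','c9.png');w=r.grab_frame('wrist')
b=cv2.resize(a[160:320,220:420],(500,400),interpolation=cv2.INTER_CUBIC)
c=cv2.resize(w,(300,225));out=np.zeros((400,800,3),np.uint8);out[:,:500]=b;out[:225,500:]=c
cv2.imwrite('pics/m9.png',out[:,:,::-1])
E
```

```text
{'clock': np.float64(26.3), 'joints': array([-0.688,  0.909,  0.287,  1.898,  0.973,  1.486,  0.906]), 'tcp_pos': array([0.554, 0.061, 0.182]), 'contact_force': array([ 0.485,  0.097, -1.704]), 'grip_width': np.float64(0.063)}
[[-0.884, -0.467, -0.014], [-0.027, 0.08, -0.996], [0.466, -0.881, -0.083]] grasp [ 0.5522 -0.0934  0.1696] pitch 4.8
u [ 0.774  0.518 -0.363] mouth [ 0.578 -0.076  0.158] lip [ 0.567 -0.083  0.126]
```

View pics/m9.png

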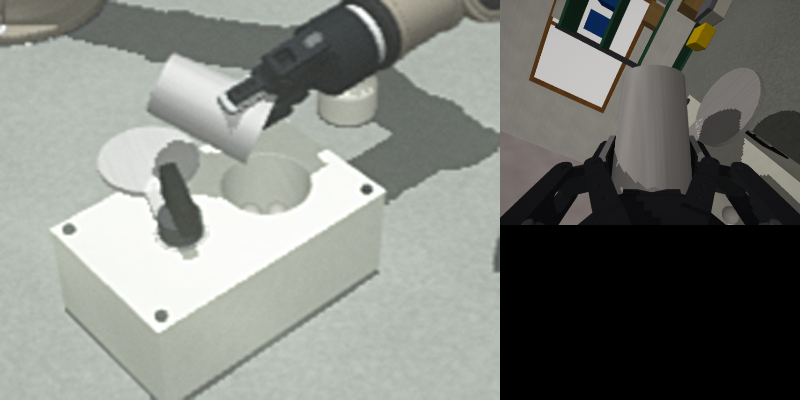

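Balls are lying in the port at about (250,207) and (280,207) in the crop, and none are outside. I'll keep rolling until the beaker is empty.

Call:
{"fn": "arm_command", "kwargs": {
  "plan": [
    {"claw": 1,"tx": -0.001,"ty": -0.0006,"tz": -0.0005,"ax": 0,"ay": 0,"az": -2.5},
    {"claw": 1,"tx": -0.001,"ty": -0.0006,"tz": -0.0005,"ax": 0,"ay": 0,"az": -2.5},
    {"claw": 1,"tx": -0.001,"ty": -0.0006,"tz": -0.0005,"ax": 0,"ay": 0,"az": -2.5},
    {"claw": 1,"tx": -0.0009,"ty": -0.0007,"tz": -0.0005,"ax": 0,"ay": 0,"az": -2.5},
    {"claw": 1,"tx": -0.0009,"ty": -0.0007,"tz": -0.0005,"ax": 0,"ay": 0,"az": -2.5},
    {"claw": 1,"tx": -0.0009,"ty": -0.0008,"tz": -0.0005,"ax": 0,"ay": 0,"az": -2.5},
    {"claw": 1,"tx": -0.0008,"ty": -0.0009,"tz": -0.0005,"ax": 0,"ay": 0,"az": -2.5},
    {"claw": 1,"tx": -0.0008,"ty": -0.0009,"tz": -0.0005,"ax": 0,"ay": 0,"az": -2.5},
    {"claw": 1,"tx": -0.0007,"ty": -0.001,"tz": -0.0005,"ax": 0,"ay": 0,"az": -2.5},
    {"claw": 1,"tx": -0.0007,"ty": -0.001,"tz": -0.0005,"ax": 0,"ay": 0,"az": -2.5}
  ]
}}

```text
clock: 27.23
tcp_pos: [0.5661, 0.0658, 0.1834]
orientation: [0.855, -1.75, 1.599]
contact_force: [-0.1, -0.3, -1.9]
grip_width: 0.0631
gripper_force: 66.6
```

Call:
{"fn": "arm_command", "kwargs": {
  "plan": [
    {"claw": 1,"tx": 0,"ty": 0,"tz": 0,"ax": 0,"ay": 0,"az": -2},
    {"claw": 1,"tx": 0,"ty": 0,"tz": 0,"ax": 0,"ay": 0,"az": -2},
    {"claw": 1,"tx": 0,"ty": 0,"tz": 0,"ax": 0,"ay": 0,"az": -2},
    {"claw": 1,"tx": 0,"ty": 0,"tz": 0,"ax": 0,"ay": 0,"az": -2},
    {"claw": 1,"tx": 0,"ty": 0,"tz": 0,"ax": 0,"ay": 0,"az": 0},
    {"claw": 1,"tx": 0,"ty": 0,"tz": 0,"ax": 0,"ay": 0,"az": 0},
    {"claw": 1,"tx": 0,"ty": 0,"tz": 0,"ax": 0,"ay": 0,"az": 0},
    {"claw": 1,"tx": 0,"ty": 0,"tz": 0,"ax": 0,"ay": 0,"az": 0},
    {"claw": 1,"tx": 0,"ty": 0,"tz": 0,"ax": 0,"ay": 0,"az": 0},
    {"claw": 1,"tx": 0,"ty": 0,"tz": 0,"ax": 0,"ay": 0,"az": 0}
  ]
}}

```text
clock: 28.07
tcp_pos: [0.5661, 0.0659, 0.1833]
orientation: [0.955, -1.654, 1.508]
contact_force: [-0.3, 0.4, -1.8]
grip_width: 0.0633
gripper_force: 66.5
```

```bash
python3 st.py
```

```text
{'clock': np.float64(28.067), 'joints': array([-0.625,  0.902,  0.208,  1.863,  1.007,  1.546,  1.476]), 'tcp_pos': array([0.566, 0.066, 0.183]), 'contact_force': array([-0.29 ,  0.383, -1.816]), 'grip_width': np.float64(0.063)}
[[-0.489, -0.872, -0.014], [-0.066, 0.053, -0.996], [0.87, -0.486, -0.084]] grasp [ 0.564  -0.0886  0.1703] pitch 4.8
u [ 0.431  0.553 -0.713] mouth [ 0.578 -0.07   0.147] lip [ 0.563 -0.089  0.123]
```

The held weight fell by about 1.3 N, which is eight balls. I'll raise the beaker, still tipped, and check inside the port.

Call:
{"fn": "arm_command", "kwargs": {
  "plan": [
    {"claw": 1,"tx": 0.0105,"ty": -0.0058,"tz": -0.001,"ax": 0,"ay": 0,"az": 0},
    {"claw": 1,"tx": 0.0105,"ty": -0.0058,"tz": -0.001,"ax": 0,"ay": 0,"az": 0},
    {"claw": 1,"tx": 0.0105,"ty": -0.0058,"tz": -0.001,"ax": 0,"ay": 0,"az": 0},
    {"claw": 1,"tx": 0.0105,"ty": -0.0058,"tz": -0.001,"ax": 0,"ay": 0,"az": 0},
    {"claw": 1,"tx": 0.0105,"ty": -0.0058,"tz": -0.001,"ax": 0,"ay": 0,"az": 0},
    {"claw": 1,"tx": 0.0105,"ty": -0.0058,"tz": -0.001,"ax": 0,"ay": 0,"az": 0},
    {"claw": 1,"tx": 0.0105,"ty": -0.0058,"tz": -0.001,"ax": 0,"ay": 0,"az": 0},
    {"claw": 1,"tx": 0.0105,"ty": -0.0058,"tz": -0.001,"ax": 0,"ay": 0,"az": 0},
    {"claw": 1,"tx": 0.0105,"ty": -0.0058,"tz": -0.001,"ax": 0,"ay": 0,"az": 0},
    {"claw": 1,"tx": 0.0105,"ty": -0.0058,"tz": -0.001,"ax": 0,"ay": 0,"az": 0}
  ]
}}

```text
clock: 28.9
tcp_pos: [0.5655, 0.0657, 0.305]
orientation: [0.955, -1.654, 1.508]
contact_force: [0.5, 0.5, -2.5]
grip_width: 0.063
gripper_force: 66.4
```

```bash
python3 st.py; python3 - <<'E'
from h import *
a=shot('scene','c10.png');d=shot('side','s10.png')
b=cv2.resize(a[180:280,250:400],(600,400),interpolation=cv2.INTER_CUBIC)
out=np.zeros((400,800,3),np.uint8);out[:,:600]=b;out[:200,600:]=cv2.resize(d[160:280,270:400],(200,200))
cv2.imwrite('pics/m10.png',out[:,:,::-1]);find(['ball0_center','ball3_center'],'scene');find(['ball0_center'],'side')
E
```

```text
{'clock': np.float64(28.9), 'joints': array([-0.649,  0.694,  0.241,  1.881,  1.044,  1.638,  1.641]), 'tcp_pos': array([0.566, 0.066, 0.305]), 'contact_force': array([ 0.453,  0.454, -2.477]), 'grip_width': np.float64(0.063)}
[[-0.488, -0.873, -0.014], [-0.067, 0.053, -0.996], [0.87, -0.486, -0.084]] grasp [ 0.5633 -0.0887  0.2919] pitch 4.8
u [ 0.431  0.553 -0.713] mouth [ 0.578 -0.07   0.268] lip [ 0.563 -0.09   0.245]
```

View pics/m10.png

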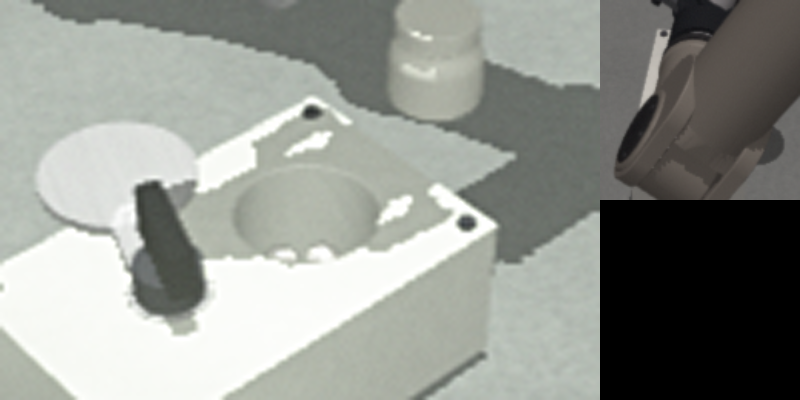

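No stray balls are visible, and balls show at the bottom of the port at (285,255) and (320,253). I'll roll the beaker upright and pitch back to the grasp attitude.

Call:
{"fn": "arm_command", "kwargs": {
  "plan": [
    {"claw": 1,"tx": 0,"ty": 0,"tz": 0,"ax": 0,"ay": 0,"az": 6},
    {"claw": 1,"tx": 0,"ty": 0,"tz": 0,"ax": 0,"ay": 0,"az": 7},
    {"claw": 1,"tx": 0,"ty": 0,"tz": 0,"ax": 0,"ay": 0,"az": 7},
    {"claw": 1,"tx": 0,"ty": 0,"tz": 0,"ax": 0,"ay": 0,"az": 7},
    {"claw": 1,"tx": 0,"ty": 0,"tz": 0,"ax": 0,"ay": 0,"az": 7},
    {"claw": 1,"tx": 0,"ty": 0,"tz": 0,"ax": 0,"ay": 0,"az": 7},
    {"claw": 1,"tx": 0,"ty": 0,"tz": 0,"ax": 0,"ay": 0,"az": 7},
    {"claw": 1,"tx": 0,"ty": 0,"tz": 0,"ax": 0,"ay": 0,"az": 7},
    {"claw": 1,"tx": 0,"ty": 0,"tz": 0,"ax": 0,"ay": 0,"az": 7},
    {"claw": 1,"tx": 0,"ty": 0,"tz": 0,"ax": 0,"ay": 0,"az": 7}
  ]
}}

```text
clock: 29.98
tcp_pos: [0.5654, 0.0659, 0.3027]
orientation: [0.181, 2.241, -2.063]
contact_force: [0.6, 0.8, -1.3]
grip_width: 0.0631
gripper_force: 66.5
```

Call:
{"fn": "arm_command", "kwargs": {
  "plan": [
    {"claw": 1,"tx": 0,"ty": 0,"tz": 0,"ax": 0,"ay": 0,"az": 7},
    {"claw": 1,"tx": 0,"ty": 0,"tz": 0,"ax": 0,"ay": 0,"az": 7},
    {"claw": 1,"tx": 0,"ty": 0,"tz": 0,"ax": 0,"ay": 0,"az": 7},
    {"claw": 1,"tx": 0,"ty": 0,"tz": 0,"ax": 0,"ay": 0,"az": 7},
    {"claw": 1,"tx": 0,"ty": 0,"tz": 0,"ax": 0,"ay": 0,"az": 7},
    {"claw": 1,"tx": 0,"ty": 0,"tz": 0,"ax": 0,"ay": 0,"az": 7},
    {"claw": 1,"tx": 0,"ty": 0,"tz": 0,"ax": 0,"ay": 0,"az": 7},
    {"claw": 1,"tx": 0,"ty": 0,"tz": 0,"ax": 0,"ay": 0,"az": 7},
    {"claw": 1,"tx": 0,"ty": 0,"tz": 0,"ax": 0,"ay": 0,"az": 7},
    {"claw": 1,"tx": 0,"ty": 0,"tz": 0,"ax": 0,"ay": 0,"az": 7}
  ]
}}

```text
clock: 30.82
tcp_pos: [0.5654, 0.0659, 0.3028]
orientation: [1.174, 1.418, -1.319]
contact_force: [0.6, 0.1, -1.5]
grip_width: 0.0629
gripper_force: 66.4
```

Call:
{"fn": "arm_command", "kwargs": {
  "plan": [
    {"claw": 1,"tx": 0,"ty": 0,"tz": 0,"ax": 0,"ay": 0,"az": 6},
    {"claw": 1,"tx": 0,"ty": 0,"tz": 0,"ax": 0,"ay": 0,"az": 6},
    {"claw": 1,"tx": 0,"ty": 0,"tz": 0,"ax": 0,"ay": 3.2,"az": 0},
    {"claw": 1,"tx": 0,"ty": 0,"tz": 0,"ax": 0,"ay": 3.2,"az": 0},
    {"claw": 1,"tx": 0,"ty": 0,"tz": 0,"ax": 0,"ay": 3.2,"az": 0},
    {"claw": 1,"tx": 0,"ty": 0,"tz": 0,"ax": 0,"ay": 3.2,"az": 0},
    {"claw": 1,"tx": 0,"ty": 0,"tz": 0,"ax": 0,"ay": 3.2,"az": 0},
    {"claw": 1,"tx": 0,"ty": 0,"tz": 0,"ax": 0,"ay": 3.0,"az": 0},
    {"claw": 1,"tx": 0,"ty": 0,"tz": 0,"ax": 0,"ay": 3.0,"az": 0},
    {"claw": 1,"tx": 0,"ty": 0,"tz": 0,"ax": 0,"ay": 3.0,"az": 0}
  ]
}}

```text
clock: 31.65
tcp_pos: [0.5653, 0.0659, 0.3028]
orientation: [1.596, 1.572, -0.921]
contact_force: [0.3, 0.4, -1.2]
grip_width: 0.0631
gripper_force: 66.5
```

```bash
python3 st.py
```

```text
{'clock': np.float64(31.65), 'joints': array([-0.8  ,  0.628,  0.487,  1.896,  0.727,  1.234, -0.8  ]), 'tcp_pos': array([0.565, 0.066, 0.303]), 'contact_force': array([ 0.29 ,  0.394, -1.154]), 'grip_width': np.float64(0.063)}
[[0.008, 1.0, -0.011], [0.499, -0.014, -0.867], [-0.867, 0.001, -0.499]] grasp [ 0.5635 -0.0684  0.2255] pitch 29.9
u [-0.001 -0.002  1.   ] mouth [ 0.563 -0.068  0.259] lip [ 0.545 -0.097  0.258]
```

Call:
{"fn": "arm_command", "kwargs": {
  "plan": [
    {"claw": 1,"tx": 0.0086,"ty": 0.0024,"tz": -0.015,"ax": 0,"ay": 0,"az": 0},
    {"claw": 1,"tx": 0.0086,"ty": 0.0024,"tz": -0.015,"ax": 0,"ay": 0,"az": 0},
    {"claw": 1,"tx": 0.0086,"ty": 0.0024,"tz": -0.015,"ax": 0,"ay": 0,"az": 0},
    {"claw": 1,"tx": 0.0086,"ty": 0.0024,"tz": -0.015,"ax": 0,"ay": 0,"az": 0},
    {"claw": 1,"tx": 0.0086,"ty": 0.0024,"tz": -0.015,"ax": 0,"ay": 0,"az": 0},
    {"claw": 1,"tx": 0.0086,"ty": 0.0024,"tz": -0.015,"ax": 0,"ay": 0,"az": 0},
    {"claw": 1,"tx": 0.0086,"ty": 0.0024,"tz": -0.015,"ax": 0,"ay": 0,"az": 0},
    {"claw": 1,"tx": 0.0086,"ty": 0.0024,"tz": -0.015,"ax": 0,"ay": 0,"az": 0},
    {"claw": 1,"tx": 0.0086,"ty": 0.0024,"tz": -0.015,"ax": 0,"ay": 0,"az": 0},
    {"claw": 1,"tx": 0.0086,"ty": 0.0024,"tz": -0.015,"ax": 0,"ay": 0,"az": 0}
  ]
}}

```text
clock: 32.48
tcp_pos: [0.5917, 0.2415, 0.3028]
orientation: [1.592, 1.572, -0.921]
contact_force: [1.0, 0.5, -1.5]
grip_width: 0.0634
gripper_force: 66.4
```

Call:
{"fn": "arm_command", "kwargs": {
  "plan": [
    {"claw": 1,"tx": 0.0086,"ty": 0.0024,"tz": -0.015,"ax": 0,"ay": 0,"az": 0},
    {"claw": 1,"tx": 0.0086,"ty": 0.0024,"tz": -0.015,"ax": 0,"ay": 0,"az": 0},
    {"claw": 1,"tx": 0.0086,"ty": 0.0024,"tz": -0.015,"ax": 0,"ay": 0,"az": 0},
    {"claw": 1,"tx": 0.0086,"ty": 0.0024,"tz": -0.015,"ax": 0,"ay": 0,"az": 0},
    {"claw": 1,"tx": 0.0086,"ty": 0.0024,"tz": -0.015,"ax": 0,"ay": 0,"az": 0},
    {"claw": 1,"tx": 0.0086,"ty": 0.0024,"tz": -0.015,"ax": 0,"ay": 0,"az": 0},
    {"claw": 1,"tx": 0.0086,"ty": 0.0024,"tz": -0.015,"ax": 0,"ay": 0,"az": 0},
    {"claw": 1,"tx": 0.0086,"ty": 0.0024,"tz": -0.015,"ax": 0,"ay": 0,"az": 0},
    {"claw": 1,"tx": 0.0086,"ty": 0.0024,"tz": -0.015,"ax": 0,"ay": 0,"az": 0},
    {"claw": 1,"tx": 0.0086,"ty": 0.0024,"tz": -0.015,"ax": 0,"ay": 0,"az": 0}
  ]
}}

```text
clock: 33.32
tcp_pos: [0.6174, 0.414, 0.3024]
orientation: [1.592, 1.572, -0.922]
contact_force: [-0.1, 0.5, -1.6]
grip_width: 0.0631
gripper_force: 66.4
```

```bash
python3 st.py; python3 - <<'E'
from h import *
a=shot('scene','c11.png');d=shot('side','s11.png')
out=np.zeros((400,800,3),np.uint8);out[:,:500]=cv2.resize(d[170:330,220:420],(500,400),interpolation=cv2.INTER_CUBIC);out[:300,500:]=cv2.resize(a[130:280,350:500],(300,300))
cv2.imwrite('pics/m11.png',out[:,:,::-1])
find(['beaker_mid','ball0_center'],'side');find(['beaker_mid','ball0_center'],'scene')
E
```

```text
{'clock': np.float64(33.317), 'joints': array([-0.998,  0.924,  0.372,  1.252,  0.471,  1.73 , -0.77 ]), 'tcp_pos': array([0.617, 0.414, 0.302]), 'contact_force': array([-0.077,  0.494, -1.583]), 'grip_width': np.float64(0.063)}
[[0.007, 1.0, -0.01], [0.497, -0.012, -0.868], [-0.868, 0.001, -0.497]] grasp [0.6159 0.2795 0.2255] pitch 29.8
u [-0.001  0.     1.   ] mouth [0.616 0.28  0.258] lip [0.583 0.289 0.258]
side tip_of beaker_mid 0.59 [0.6101 0.2867 0.2101]
side tip_of ball0_center 0.61 [ 0.6002 -0.1038  0.0325]
scene tip_of beaker_mid 0.65 [0.6145 0.2841 0.2127]
scene tip_of ball0_center 0.62 [ 0.5546 -0.0665  0.04  ]
```

View pics/m11.png

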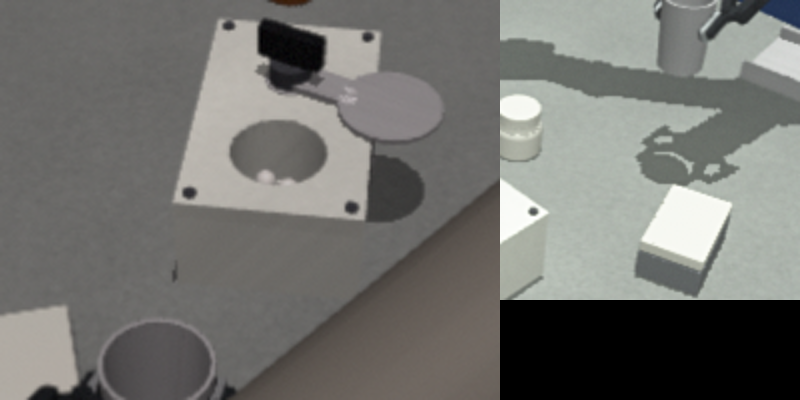

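The beaker shows empty and upright at (160,365) in the crop, and balls are visible in the port at (265,177). I'll set it down.

Call:
{"fn": "arm_command", "kwargs": {
  "plan": [
    {"claw": 1,"tx": 0.013,"ty": 0,"tz": 0.0075,"ax": 0,"ay": 0,"az": 0},
    {"claw": 1,"tx": 0.013,"ty": 0,"tz": 0.0075,"ax": 0,"ay": 0,"az": 0},
    {"claw": 1,"tx": 0.013,"ty": 0,"tz": 0.0075,"ax": 0,"ay": 0,"az": 0},
    {"claw": 1,"tx": 0.013,"ty": 0,"tz": 0.0075,"ax": 0,"ay": 0,"az": 0},
    {"claw": 1,"tx": 0.013,"ty": 0,"tz": 0.0075,"ax": 0,"ay": 0,"az": 0},
    {"claw": 1,"tx": 0.013,"ty": 0,"tz": 0.0075,"ax": 0,"ay": 0,"az": 0},
    {"claw": 1,"tx": 0.013,"ty": 0,"tz": 0.0075,"ax": 0,"ay": 0,"az": 0},
    {"claw": 1,"tx": 0.013,"ty": 0,"tz": 0.0075,"ax": 0,"ay": 0,"az": 0},
    {"claw": 1,"tx": 0.013,"ty": 0,"tz": 0.0075,"ax": 0,"ay": 0,"az": 0},
    {"claw": 1,"tx": 0.013,"ty": 0,"tz": 0.0075,"ax": 0,"ay": 0,"az": 0}
  ]
}}

```text
clock: 34.45
tcp_pos: [0.6189, 0.4104, 0.1521]
orientation: [1.595, 1.57, -0.921]
contact_force: [-0.0, 0.4, -2.4]
grip_width: 0.0632
gripper_force: 66.5
```

Call:
{"fn": "arm_command", "kwargs": {
  "plan": [
    {"claw": 1,"tx": 0.001,"ty": 0,"tz": 0.0006,"ax": 0,"ay": 0,"az": 0},
    {"claw": 1,"tx": 0.001,"ty": 0,"tz": 0.0006,"ax": 0,"ay": 0,"az": 0},
    {"claw": 1,"tx": 0.001,"ty": 0,"tz": 0.0006,"ax": 0,"ay": 0,"az": 0},
    {"claw": 1,"tx": 0.001,"ty": 0,"tz": 0.0006,"ax": 0,"ay": 0,"az": 0},
    {"claw": 1,"tx": 0.001,"ty": 0,"tz": 0.0006,"ax": 0,"ay": 0,"az": 0},
    {"claw": 1,"tx": 0.0008,"ty": 0,"tz": 0.0005,"ax": 0,"ay": 0,"az": 0},
    {"claw": 1,"tx": 0,"ty": 0,"tz": 0,"ax": 0,"ay": 0,"az": 0},
    {"claw": 1,"tx": 0,"ty": 0,"tz": 0,"ax": 0,"ay": 0,"az": 0},
    {"claw": 1,"tx": 0,"ty": 0,"tz": 0,"ax": 0,"ay": 0,"az": 0},
    {"claw": 1,"tx": 0,"ty": 0,"tz": 0,"ax": 0,"ay": 0,"az": 0}
  ]
}}

```text
clock: 35.28
tcp_pos: [0.6189, 0.4103, 0.1471]
orientation: [1.595, 1.57, -0.921]
contact_force: [0.6, -0.4, -2.0]
grip_width: 0.0628
gripper_force: 66.5
```

```bash
python3 st.py
```

```text
{'clock': np.float64(35.283), 'joints': array([-0.974,  1.105,  0.334,  1.264,  0.425,  1.577, -0.889]), 'tcp_pos': array([0.619, 0.41 , 0.147]), 'contact_force': array([ 0.602, -0.408, -2.023]), 'grip_width': np.float64(0.063)}
[[0.01, 1.0, -0.011], [0.497, -0.014, -0.867], [-0.868, 0.003, -0.497]] grasp [0.6173 0.2758 0.07  ] pitch 29.8
u [-0.003 -0.     1.   ] mouth [0.617 0.276 0.103] lip [0.584 0.271 0.103]
```

Another 2.6 mm to go, then contact.

Call:
{"fn": "arm_command", "kwargs": {
  "plan": [
    {"claw": 1,"tx": 0.0007,"ty": 0,"tz": 0.0004,"ax": 0,"ay": 0,"az": 0},
    {"claw": 1,"tx": 0.0007,"ty": 0,"tz": 0.0004,"ax": 0,"ay": 0,"az": 0},
    {"claw": 1,"tx": 0.0007,"ty": 0,"tz": 0.0004,"ax": 0,"ay": 0,"az": 0},
    {"claw": 1,"tx": 0.0004,"ty": 0,"tz": 0.0002,"ax": 0,"ay": 0,"az": 0},
    {"claw": 1,"tx": 0,"ty": 0,"tz": 0,"ax": 0,"ay": 0,"az": 0},
    {"claw": 1,"tx": 0,"ty": 0,"tz": 0,"ax": 0,"ay": 0,"az": 0},
    {"claw": 1,"tx": 0,"ty": 0,"tz": 0,"ax": 0,"ay": 0,"az": 0},
    {"claw": 1,"tx": 0,"ty": 0,"tz": 0,"ax": 0,"ay": 0,"az": 0},
    {"claw": 1,"tx": 0,"ty": 0,"tz": 0,"ax": 0,"ay": 0,"az": 0},
    {"claw": 1,"tx": 0,"ty": 0,"tz": 0,"ax": 0,"ay": 0,"az": 0}
  ]
}}

```text
clock: 36.12
tcp_pos: [0.6189, 0.4103, 0.1443]
orientation: [1.595, 1.57, -0.921]
contact_force: [-0.3, 0.9, 3.5]
grip_width: 0.0633
gripper_force: 66.3
```

It's in contact with the bench. I'll release and back out along the tool axis.

Call:
{"fn": "arm_command", "kwargs": {
  "plan": [
    {"claw": 0.15,"tx": 0,"ty": 0,"tz": 0,"ax": 0,"ay": 0,"az": 0},
    {"claw": 0.1,"tx": 0,"ty": 0,"tz": 0,"ax": 0,"ay": 0,"az": 0},
    {"claw": 0,"tx": 0,"ty": 0,"tz": 0,"ax": 0,"ay": 0,"az": 0},
    {"claw": 0,"tx": 0,"ty": 0,"tz": 0,"ax": 0,"ay": 0,"az": 0},
    {"claw": 0,"tx": 0,"ty": 0,"tz": 0,"ax": 0,"ay": 0,"az": 0},
    {"claw": 0,"tx": 0,"ty": 0,"tz": 0,"ax": 0,"ay": 0,"az": 0},
    {"claw": 0,"tx": 0,"ty": 0,"tz": 0,"ax": 0,"ay": 0,"az": 0},
    {"claw": 0,"tx": 0,"ty": 0,"tz": 0,"ax": 0,"ay": 0,"az": 0},
    {"claw": 0,"tx": 0,"ty": 0,"tz": 0,"ax": 0,"ay": 0,"az": 0},
    {"claw": 0,"tx": 0,"ty": 0,"tz": 0,"ax": 0,"ay": 0,"az": 0}
  ]
}}

```text
clock: 36.95
tcp_pos: [0.6189, 0.4103, 0.1441]
orientation: [1.595, 1.57, -0.921]
contact_force: [0.8, -0.0, 0.1]
grip_width: 0.0852
gripper_force: 0.0
```

Call:
{"fn": "arm_command", "kwargs": {
  "plan": [
    {"claw": 0,"tx": 0.002,"ty": 0,"tz": -0.012,"ax": 0,"ay": 0,"az": 0},
    {"claw": 0,"tx": 0.002,"ty": 0,"tz": -0.012,"ax": 0,"ay": 0,"az": 0},
    {"claw": 0,"tx": 0.002,"ty": 0,"tz": -0.012,"ax": 0,"ay": 0,"az": 0},
    {"claw": 0,"tx": 0.002,"ty": 0,"tz": -0.012,"ax": 0,"ay": 0,"az": 0},
    {"claw": 0,"tx": 0.002,"ty": 0,"tz": -0.012,"ax": 0,"ay": 0,"az": 0},
    {"claw": 0,"tx": 0.002,"ty": 0,"tz": -0.012,"ax": 0,"ay": 0,"az": 0},
    {"claw": 0,"tx": 0.002,"ty": 0,"tz": -0.012,"ax": 0,"ay": 0,"az": 0},
    {"claw": 0,"tx": 0.002,"ty": 0,"tz": -0.012,"ax": 0,"ay": 0,"az": 0},
    {"claw": 0,"tx": 0.002,"ty": 0,"tz": -0.012,"ax": 0,"ay": 0,"az": 0},
    {"claw": 0,"tx": 0.002,"ty": 0,"tz": -0.012,"ax": 0,"ay": 0,"az": 0}
  ]
}}

```text
clock: 37.78
tcp_pos: [0.6203, 0.5249, 0.1865]
orientation: [1.595, 1.57, -0.921]
contact_force: [-0.2, 0.8, 0.5]
grip_width: 0.0856
gripper_force: 0.0
```

```bash
python3 st.py; python3 - <<'E'
from h import *
for c in ('scene','side'): shot(c,c+'12.png');find(['beaker_mid','cover_disc','jar','tipbox','ball0_center'],c)
E
```

```text
{'clock': np.float64(37.783), 'joints': array([-1.021,  1.184,  0.33 ,  0.963,  0.383,  1.817, -0.841]), 'tcp_pos': array([0.62 , 0.525, 0.187]), 'contact_force': array([-0.159,  0.825,  0.488]), 'grip_width': np.float64(0.086)}
[[0.009, 1.0, -0.011], [0.497, -0.014, -0.868], [-0.868, 0.003, -0.497]] grasp [0.6186 0.3904 0.1095] pitch 29.8
u [-0.003 -0.     1.   ] mouth [0.619 0.39  0.142] lip [0.585 0.388 0.142]
scene tip_of beaker_mid 0.85 [0.6179 0.2822 0.0539]
scene tip_of cover_disc 0.87 [ 0.4878 -0.1342  0.1013]
scene tip_of jar 0.97 [ 4.631e-01  1.537e-01 -3.000e-04]
scene tip_of tipbox 0.65 [0.7559 0.1604 0.0009]
scene tip_of ball0_center 0.54 [ 0.4629  0.1523 -0.0016]
side tip_of beaker_mid 0.8 [0.613  0.2748 0.0496]
side tip_of cover_disc 0.65 [ 0.4896 -0.1386  0.1099]
side tip_of jar 0.74 [ 0.4608  0.1502 -0.0058]
side tip_of tipbox 0.69 [ 7.542e-01  1.516e-01 -1.000e-04]
side tip_of tipbox 0.46 [ 0.5982 -0.102   0.035 ]
side tip_of ball0_center 0.55 [ 0.598  -0.1016  0.0358]
```

View pics/scene12.png

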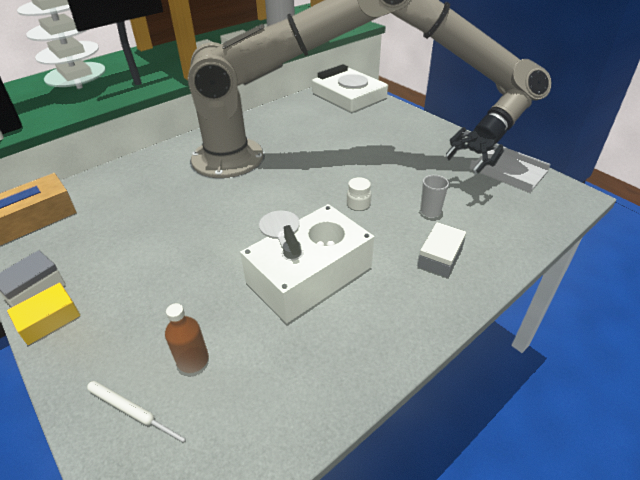

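The beaker stands upright at (434,196), the port is open with balls inside at (325,240), the bystanders haven't moved and nothing is in contact. Handing in.

```bash
python3 -c "
from bench import r
print(r.hand_in())"
```

```text
the job is handed in; nothing more can be done
None
```

Handed in at about 38 s, verdict not shown: the cover is swung open counterclockwise to about 1.2 rad, all eight balls should be in the port (the beaker lost about eight balls' weight and looked empty, but I could not count them in the port), the beaker stands upright on the bench, and the jar, bottle and tip box look unmoved.

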